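# Refill the sliding-lid nut box from the steel cup

### The arm

A 6-joint arm with a two-finger parallel gripper is mounted at the origin on a cart in front of the work surface, level with it; the furniture and walls round the work are solid. World frame = base frame: x ahead of the robot, y to its left, z up, the work surface at z = 0. Lengths are in mm, angles in degrees, forces in N, time in s.
With the tool pointing down it reaches from about 275 to 725 mm from the base axis. Payload 5.6 kg.
Tool frame: the origin (TCP) lies on the front face of the gripper's body, between the roots of the fingers; the fingertips stand 73 mm ahead of it and the grasp point (between the pads) lies 54 mm ahead of it (arm.grasp_offset is the z of the grasp point in the tool frame, in mm); z points along the fingers, y is the line along which they close (so a half turn about z gives the same grasp; the last joint's range is limited). The gripper opens to 85 mm and grips with 20 to 120 N. Pads are 22 mm wide; open, the fingers measure 114 mm over their backs; the gripper's body (76 mm by 85 mm) begins 54 mm behind the grasp point. The pads swing forward as they close: fully open they stand 13 mm farther back than shut.
Start: joints at [80.077, 14.616, 6.199, 0, -81.583, -16.306], TCP at [243.06, 493.371, 303.883] pointing down, gripper open.
Joint ranges: [-168.99, 168.99], [-69.2, 112.95], [-62.41, 85.93], [-164.36, 98.24], [-168.68, -3.75], [-174.98, 174.98]. Speed limits (degrees/s): [147.25, 147.25, 180, 180, 180, 180].

### API

Orientations are given as a 3x3 rotation matrix whose columns are the frame's x, y, z axes.
In Python, from station import arm gives the robot as it stands.
- The arm moves only by the tool send_rows, never from a script. Its argument "steps" is text: rows parted by semicolons, each of 7 numbers parted by spaces: the shift along the tool's x, y, z each as a share of 0.2 m, from -1 to 1, then the turn, a rotation vector about the tool's x, y, z each as a share of pi rad, from -1 to 1, then the opening, from -1 (shut) to 1 (fully open). In form: x y z rx ry rz gripper; .... A call has 1 to 12 rows; each row is the pose to reach, as a shift and turn from the pose commanded when the call began, along the tool's axes at that moment, turning the shorter way round; what a row does not reach only later rows make up. A row lasts 1/10 s, in which the tool goes at most 50 mm and 8.59 degrees, less where a joint would pass 70% of its speed; a pose out of reach is approached as far as the arm can. A call with a number of a shift or a turn outside -1 to 1 is refused whole. A call with a gripper value outside its range is refused whole. The fingers move at their own pace and stop on an object; "grip_force" is the grip in N (left out, the last holds). Time passes only in rows, so rows that repeat a pose let the fingers close. It gives the time, the measured TCP pose, the force, the opening and the grip force at its end, in the units of the state.
- arm.get_obs(): the state, without advancing time (a new reading comes with each control period).
- arm.snapshot(name): name is "scene" or "top" or "wrist"; returns the picture (420x560x3 uint8, red, green, blue); there is no depth.
- arm.get_calibration(name): a dict with "intrinsics" (3x3 intrinsics, pixels), "R" (3x3) and "t" (3): a world point X has camera coordinates R X + t. Camera axes: x right, y down, z forward; pixel columns grow to the right and rows downward; lengths in mm; the calibration is good to about 2 mm. A picture is of the moment at which its call begins: read the wrist's pose just before it. get_calibration takes no time and is no camera call; for the wrist camera it gives the pose at the moment of the call.
- arm.hand_in(): hands the job in; it is judged then, once.
The state is a dict: "time_s": time; "joints": joint angles; "joint_velocities": joint speeds; "effort": joint torques, N m; "ee_pos": TCP position; "ee_rot": TCP orientation; "force": force on the tool from outside, world axes, zero at the start; "wrist_torque": the same for the moment, N m; "opening": finger opening in mm; "grip_force": force on a finger pad.
Only numpy, scipy, OpenCV 4.12 (cv2) and the standard library are available. Lean on these libraries where they do the work, as an engineer would, in place of code of your own. Each camera call takes 0.05 s, during which the arm holds its last target. There are 200 camera calls.

### The job

Refill the wooden nut box: slide its lid fully open, then take the steel cup by its handle and tip all six walnuts out of it into the box. Stand the emptied cup upright on the black draining rack, gently and not on or against the white mug that stands there, and slide the box's lid fully shut again. Spill no walnut and leave everything else on the worktop where it is.

Things in the scene. Friction and masses are not known exactly. Their poses are not given: they have to be found in the camera images.
- nut_box: pale wooden box, 210 (its x) x 150 (its y) x 92 mm high, fixed to the worktop; origin at the centre of its underside. Inside 190 x 130 mm, floor 12 mm above its underside. The lid runs in grooves under the tops of the two long walls (x direction); the end wall at its -x end is 75 mm high and the lid passes over it, the other walls are 92 mm high
- nut_lid (a joint): travel of the box's brown lid in m: 0 fully shut, 0.125 fully open; it slides towards the box's -x (the end nearer the robot) and then sticks out 120 mm past that end, 75 mm above the worktop; about 2 N of friction, it stays where it is left. Its top face is 83 mm above the box's underside
- lid_knob (a point): top of the round brass knob on the lid: grip 28 mm in diameter over its upper 16 mm, neck 17 mm below that, 28 mm tall in all; moves with the lid (at box x = 0.045 m - lid travel, y = 0, z = 0.1105)
- box_mouth (a point): centre of the opening that the fully open lid leaves: 122 (x) x 130 (y) mm, at rim height 92 mm; fixed to the box at x = +0.034 m
- steel_cup: brushed steel cup, 82 mm across, 88 mm high, 0.19 kg, with six walnuts in it; straight wall, inside about 72 mm wide, floor 6 mm. Origin on the underside, on the handle's side of the middle: the cup's axis is at y = +17 mm of its frame; z is up along the axis, the handle points to its -y
- cup_base (a point): centre of the cup's underside (on its axis)
- cup_rim (a point): centre of the cup's mouth (on its axis, 88 mm above the underside)
- cup_handle (a point): middle of the cup's black handle, 60 mm from the axis, 50 mm above the underside: an upright slab 8 mm thick (along the cup's x) standing out from the wall to y = -58 mm of the cup's frame, from z = 13 to 82 mm; for gripping it acts as solid
- walnut_0: walnut in its shell, about 30 mm in diameter, 14 g; origin at its centre; starts in the steel cup
- walnut_1: walnut in its shell, about 30 mm in diameter, 14 g; origin at its centre; starts in the steel cup
- walnut_2: walnut in its shell, about 30 mm in diameter, 14 g; origin at its centre; starts in the steel cup
- walnut_3: walnut in its shell, about 30 mm in diameter, 14 g; origin at its centre; starts in the steel cup
- walnut_4: walnut in its shell, about 30 mm in diameter, 14 g; origin at its centre; starts in the steel cup
- walnut_5: walnut in its shell, about 30 mm in diameter, 14 g; origin at its centre; starts in the steel cup
- drain_rack: black roll-up draining rack lying on the worktop, fixed: 428 (its x) x 92 (its y) mm; rods along x with their tops 9 mm above the worktop, end strips 24 mm wide and 10 mm high; origin at the centre of its underside
- mug: white mug standing on the rack, body 85 mm across and 91 mm high, handle reaches 118 mm in all; origin on the underside, its axis is at y = +17 mm of its frame, the handle points to its -y; to be left alone
- mug_base (a point): centre of the mug's underside (on its axis)
- pepper_mill: dark wooden pepper mill, 58 mm across, 170 mm tall, origin under its centre; to be left alone
- salt_shaker: salt shaker, 44 mm across, 90 mm tall, origin under its centre; to be left alone
- mint_jar: glass jar of green mints with brass lid, 73 mm across, 109 mm tall, origin under its centre; to be left alone
- lemon: lemon, 71 (x) x 53 x 51 mm, origin under its centre; to be left alone
- cabinet_corner (a point): lower left front corner of the wall cabinet on the right, 432 mm above the worktop: the cabinet fills everything beyond it in x, above it and to its right (its door handle stands 40 mm out in front); keep the wrist and forearm clear of it

How it is judged:
By the outcome, as a careful person would: the job done as asked, in the order asked, and still so for the second after the job is handed in, with the robot touching nothing.
It also fails if it takes over 72 s, if anything falls off the work surface, if the arm or the gripper's body presses on something with over 40 N, if the wrist force passes 120 N, or if a joint passes its speed limit or range.

## Working session

There is one attempt and no reset: what is moved stays moved. The work goes in short steps, Python scripts to look and compute and a tool call to move; the robot and the scene stay as the last step left them, time stands still between calls to the robot, and variables do not carry over. Pictures are saved under pics/ and viewed, at most 10 in all, crops included, and the job is handed in when it is done.

Besides the shell and the picture viewer there is one more tool, called after "Request:" as name(argument=value, ...), one argument or row to a line, values as JSON. send_rows: Moves the arm, as the interface text tells. Its arguments: {"type":"object","properties":{"steps":{"type":"string"},"grip_force":{"type":"number"}},"required":["steps"]}

```bash
mkdir -p pics; ls
python3 - <<'E'
from station import arm
import cv2,numpy as np
o=arm.get_obs();print(o)
for n in("scene","top"):
    c=arm.get_calibration(n);print(n,c)
    cv2.imwrite(f"pics/{n}0.png",cv2.resize(arm.snapshot(n)[:,:,::-1],(800,600),interpolation=cv2.INTER_CUBIC))
print(arm.get_calibration("wrist"))
E
```

```text
pics
{'time_s': 0.0, 'joints': array([ 8.00753039e+01,  1.46528189e+01,  6.13232547e+00, -2.48851458e-02,
       -8.15829504e+01, -1.63064413e+01]), 'joint_velocities': array([ 0.00774646, -0.07579001,  0.0014372 , -0.10758091, -0.0472566 ,
       -0.03505487]), 'effort': array([-1.06267176e-03, -3.86629093e+01,  2.37941194e+01,  5.36553562e+00,
       -6.24117689e-03,  1.35572628e-05]), 'ee_pos': array([242.89392515, 493.07586272, 303.01534214]), 'ee_rot': array([[ 8.96990062e-01, -4.42050099e-01, -7.34390701e-04],
       [-4.42050698e-01, -8.96988448e-01, -1.70435073e-03],
       [ 9.46684335e-05,  1.85342359e-03, -9.99998278e-01]]), 'force': array([-0.30461396, -0.27019501,  0.32614372]), 'wrist_torque': array([ 0.04017688,  0.00772266, -0.02014236]), 'grip_force': 0.0, 'opening': 85.19629569730694}
scene {'intrinsics': array([[518.01921982,   0.        , 286.97945565],
       [  0.        , 518.01921982, 216.51246377],
       [  0.        ,   0.        ,   1.        ]]), 'R': array([[-0.78626354, -0.61764486, -0.01744916],
       [-0.3569598 ,  0.47709902, -0.80309167],
       [ 
[... 160 characters left out ...]
7144856],
       [  0.        , 446.60924733, 210.67543702],
       [  0.        ,   0.        ,   1.        ]]), 'R': array([[ 0.26505294, -0.96422448,  0.00425359],
       [-0.93934113, -0.2592037 , -0.22461455],
       [ 0.21768139,  0.05553918, -0.97443841]]), 't': array([-201.06429799,  582.16026335, 1447.66343147])}
{'intrinsics': array([[320.25420966,   0.        , 273.55351523],
       [  0.        , 320.25420966, 206.33045957],
       [  0.        ,   0.        ,   1.        ]]), 'R': array([[-0.44012148, -0.89793578,  0.00210068],
       [-0.8619967 ,  0.42315895,  0.27910248],
       [-0.25150503,  0.12102822, -0.96025902]]), 't': array([549.21464841, -35.599494  , 380.47886103])}
```

View pics/scene0.png

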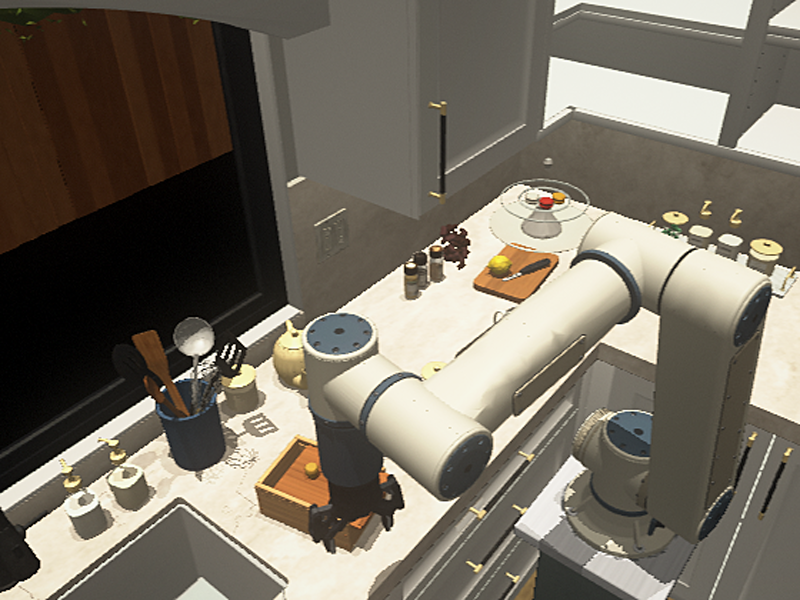

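View pics/top0.png

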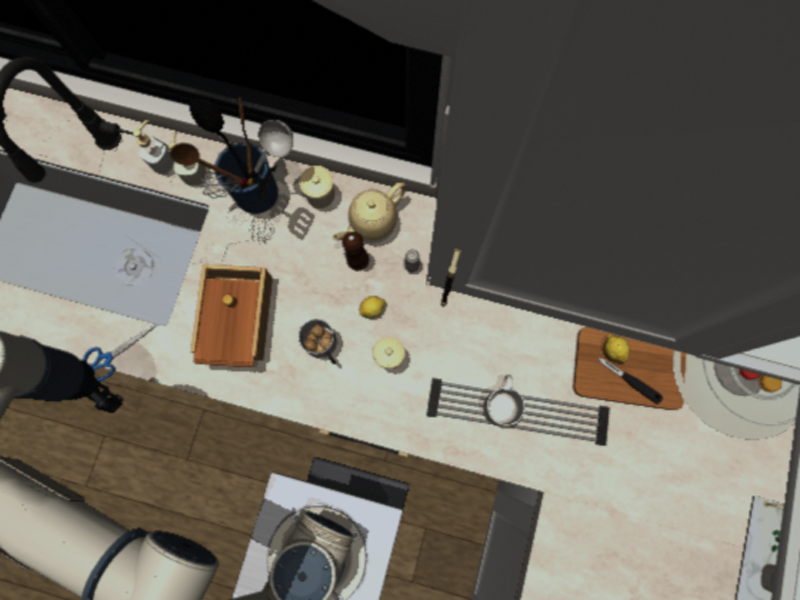

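Top view (800 px): box around (230,315) with knob (228,300), cup (318,338) with handle towards (335,362), mint jar (390,352), rack (433,398)–(603,425) with mug (503,406), lemon (372,306). Enlarging for measurement.

```bash
cat > h.py <<'E'
import numpy as np,cv2
from station import arm
def ray(name,uv,z,c=None):
    c=c or arm.get_calibration(name)
    R,t,K=map(np.array,(c["R"],c["t"],c["intrinsics"]))
    C=-R.T@t; d=R.T@np.linalg.solve(K,np.r_[uv,1.0])
    return C+d*(z-C[2])/d[2]
def proj(name,X,c=None):
    c=c or arm.get_calibration(name)
    p=c["intrinsics"]@(np.array(c["R"])@np.array(X,float)+c["t"]);return p[:2]/p[2]
E
python3 - <<'E'
from h import *
im=arm.snapshot("top")[:,:,::-1]; cv2.imwrite("pics/raw_top.png",im)
a=im[175:270,130:290]; b=im[255:320,290:435]
A=cv2.resize(a,None,fx=5,fy=5,interpolation=cv2.INTER_CUBIC)
B=cv2.resize(b,None,fx=5,fy=5,interpolation=cv2.INTER_CUBIC)
cv2.imwrite("pics/A.png",A);cv2.imwrite("pics/B.png",B)
E
```

```text
(no output)
```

View pics/A.png

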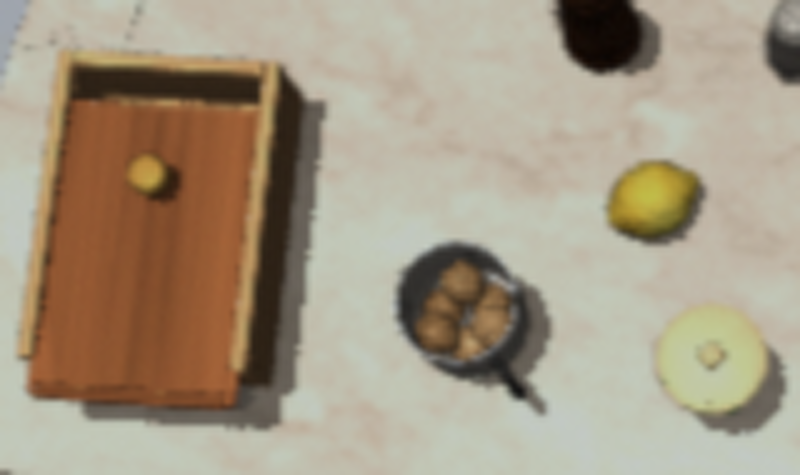

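View pics/B.png

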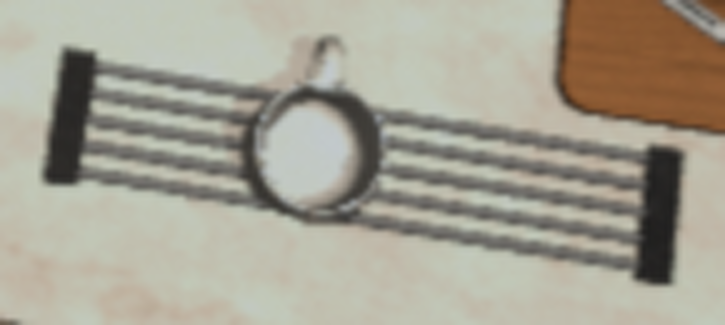

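Run:
```python
from h import *
np.set_printoptions(precision=1,suppress=True)
def P(uv,off,z): return ray("top",(np.array(uv)+.5)/5-.5+off,z)
A=(130,175);B=(290,255)
L={"boxTL":(60,52),"boxTR":(281,65),"boxBL":(21,357),"boxBR":(238,370)}
for k,v in L.items(): print(k,P(v,A,92))
print("knob",P((148,173),A,110.5)); print("lidends",P((165,98),A,83),P((30,395),A,83),P((238,405),A,83))
for k,v in {"cupC":(461,310),"cupL":(398,305),"cupR":(525,313),"cupT":(460,243),"cupB":(462,380)}.items(): print(k,P(v,A,88))
print("handle",P((500,367),A,82),P((524,396),A,82))
print("jar",P((712,355),A,109),"lemon",P((655,200),A,25))
for v in [(65,50),(685,150),(45,182),(672,283)]: print("rack",P(v,B,10))
print("mug",P((315,152),B,91),P((247,150),B,91),P((383,150),B,91),"h",P((330,38),B,70))
```

```text
boxTL [567.  445.4  92. ]
boxTR [598. 299.  92.]
boxBL [364.3 400.7  92. ]
boxBR [393.8 261.4  92. ]
knob [500.6 354.8 110.5]
lidends [557.1 369.8  83. ] [342.7 389.8  83. ] [372.6 256.4  83. ]
cupC [470.9 133.5  88. ]
cupL [463.1 174.5  88. ]
cupR [480.2  92.2  88. ]
cupT [513.8 147.4  88. ]
cupB [426.8 119.1  88. ]
handle [442.2  98.6  82. ] [428.   77.8  82. ]
jar [483.2 -35.4 109. ] lemon [588.9  37.4  25. ]
rack [ 461.6 -148.2   10. ]
rack [ 507.8 -571.6   10. ]
rack [ 371.8 -157.9   10. ]
rack [ 418.9 -580.4   10. ]
mug [ 431.6 -318.5   91. ] [ 421.2 -276.1   91. ] [ 444.5 -360.4   91. ] h [ 508.7 -313.7   70. ]
```

Read from the crops: A — box rim corners (60,52),(281,65),(21,357),(238,370), knob (148,173), cup rim centre (461,310), handle end (524,396). B — rack corners (65,50),(685,150),(45,182),(672,283), mug rim centre (315,152). Sizes agree with those given (208 × 150, 426 × 90, 82–87). The lid starts about 25 mm open.

```bash
cat >> h.py <<'E'
import json,os
from scipy.spatial.transform import Rotation as Ro
np.set_printoptions(precision=4,suppress=True)
def Rt(az,down,roll=0):
    """tool rot: z at azimuth az, 'down' deg below horizontal; y horizontal at roll 0 (x down-ish), roll about tool z"""
    a,d=np.radians([az,down]); z=np.array([np.cos(a)*np.cos(d),np.sin(a)*np.cos(d),-np.sin(d)])
    y=np.array([-np.sin(a),np.cos(a),0]); x=np.cross(y,z)
    return np.c_[x,y,z]@Ro.from_euler('z',roll,degrees=True).as_matrix()
def go(pos,R,base=None):
    o=arm.get_obs(); p0,R0=(o["ee_pos"],o["ee_rot"]) if base is None else base
    s=R0.T@(np.array(pos)-p0)/200; r=Ro.from_matrix(R0.T@R).as_rotvec()/np.pi
    return np.r_[s,r]
def log():
    o=arm.get_obs(); open("obs.jsonl","a").write(json.dumps([list(map(float,o["joints"])),list(map(float,o["ee_pos"])),np.array(o["ee_rot"]).tolist()])+"\n"); return o
E
python3 - <<'E'
from h import *
log()
print("corner",ray("top",(301,200),432))
a=np.radians(11.7)
y=np.array([np.sin(a),-np.cos(a),0]); z=np.array([0,0,-1.]); R=np.c_[np.cross(y,z),y,z]
print(R)
print(go([500.5,355.2,230],R)); 
print("then down 70 = .35 ; lid -x 104mm in tool axes:", R.T@[-np.cos(a),-np.sin(a),0])
E
```

```text
corner [571.8309 -95.0086 432.    ]
[[ 0.9792  0.2028  0.    ]
 [ 0.2028 -0.9792  0.    ]
 [ 0.      0.     -1.    ]]
[ 1.4601  0.049   0.3662  0.0004  0.0001 -0.2107]
then down 70 = .35 ; lid -x 104mm in tool axes: [-1. -0.  0.]
```

Request:
send_rows(
  steps="0.12 0.004 0.02 0 0 0 0.2; 0.27 0.01 0.06 0 0 0 0.2; 0.43 0.015 0.1 0 0 0 0.2; 0.58 0.02 0.14 0 0 0 0.2; 0.73 0.025 0.183 0 0 0 0.2",
)

```text
time_s: 0.65
ee_pos: [372.7, 423.6, 266.7]
ee_rot: [[0.897, -0.442, -0.0], [-0.442, -0.897, -0.0], [-0.0, 0.0, -1.0]]
force: [0.6, 0.3, 0.6]
opening: 51.1
grip_force: 0.0
```

Request:
send_rows(
  steps="0.15 0.005 0.04 0 0 -0.04 0.2; 0.3 0.01 0.08 0 0 -0.08 0.2; 0.45 0.015 0.11 0 0 -0.125 0.2; 0.6 0.02 0.15 0 0 -0.17 0.2; 0.73 0.024 0.183 0 0 -0.2107 0.2; 0.73 0.024 0.183 0 0 -0.2107 0.2; 0.73 0.024 0.183 0 0 -0.2107 0.2",
)

```text
time_s: 1.35
ee_pos: [500.8, 355.1, 230.0]
ee_rot: [[0.98, 0.2, -0.001], [0.2, -0.98, -0.001], [-0.001, 0.001, -1.0]]
force: [0.1, 0.7, 0.1]
opening: 51.1
grip_force: 0.0
```

Run:
```python
from h import *
o=log(); print(o["time_s"],o["joints"],o["ee_pos"],o["opening"])
c=arm.get_calibration("wrist"); im=arm.snapshot("wrist")[:,:,::-1].copy()
np.savez("w1.npz",**c)
cv2.imwrite("pics/w1.png",cv2.resize(im,(800,600)))
print(proj("wrist",[500.5,355.2,110.5],c)*800/560)
a=np.radians(11.7);y=np.array([np.sin(a),-np.cos(a),0]); z=np.array([0,0,-1.]); R=np.c_[np.cross(y,z),y,z]
print(go([500.5,355.2,160],R))
```

```text
1.35 [ 49.8992  23.5517   8.2172  -0.0133 -74.7424  51.6435] [500.7924 355.0931 229.9988] 51.12909803406752
[390.2419 328.9848]
[ 0.0001  0.002   0.3525  0.      0.0001 -0.0006]
```

View pics/w1.png

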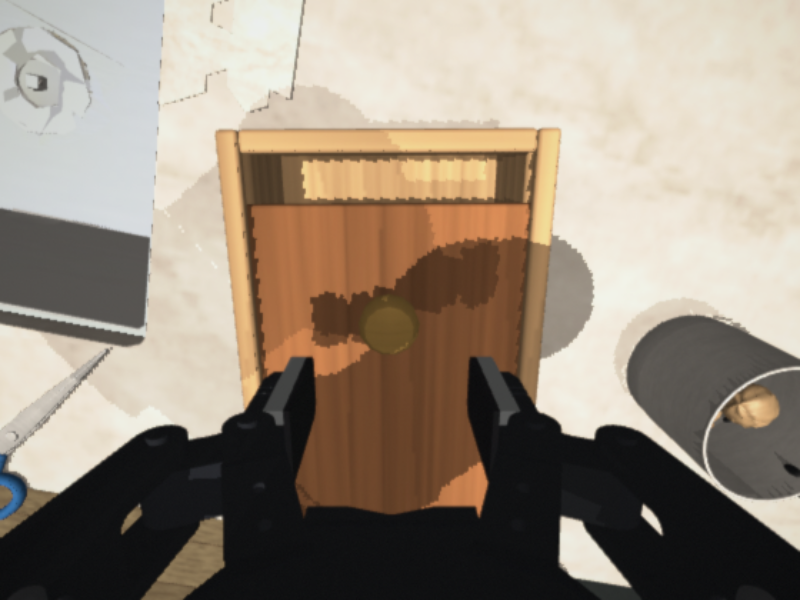

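The knob is at (389,325), within 2 mm of where I predicted. The cup's rim shows at the right. Next: descend and grip.

Request:
send_rows(
  steps="0 0 0.15 0 0 0 0.2; 0 0 0.3 0 0 0 0.2; 0.002 0.002 0.35 0 0 0 0.2; 0.002 0.002 0.35 0 0 0 -0.6; 0.002 0.002 0.35 0 0 0 -0.6; 0.002 0.002 0.35 0 0 0 -0.6; 0.002 0.002 0.35 0 0 0 -0.6",
  grip_force=40,
)

```text
time_s: 2.1
ee_pos: [501.3, 356.1, 162.0]
ee_rot: [[0.979, 0.203, 0.001], [0.203, -0.979, 0.002], [0.002, -0.002, -1.0]]
force: [-1.4, 2.6, 0.2]
opening: 26.1
grip_force: 40.0
```

Request:
send_rows(
  steps="-0.03 0 0 0 0 0 -0.6; -0.09 0 0 0 0 0 -0.6; -0.15 0 0 0 0 0 -0.6; -0.21 0 0 0 0 0 -0.6; -0.27 0 0 0 0 0 -0.6; -0.33 0 0 0 0 0 -0.6; -0.39 0 0 0 0 0 -0.6; -0.44 0 0 0 0 0 -0.6; -0.47 0 0 0 0 0 -0.6; -0.48 0 0 0 0 0 -0.6",
)

```text
time_s: 3.1
ee_pos: [406.7, 336.3, 161.9]
ee_rot: [[0.979, 0.204, 0.002], [0.204, -0.979, 0.002], [0.002, -0.002, -1.0]]
force: [0.3, 3.6, 5.7]
opening: 26.1
grip_force: 40.5
```

Request:
send_rows(
  steps="-0.01 0 0 0 0 0 -0.6; -0.02 0 0 0 0 0 -0.6; -0.03 0 0 0 0 0 -0.6; -0.04 0 0 0 0 0 -0.6; -0.04 0 0 0 0 0 -0.6",
)

```text
time_s: 3.6
ee_pos: [403.2, 335.6, 162.0]
ee_rot: [[0.979, 0.204, 0.01], [0.204, -0.979, 0.004], [0.01, -0.002, -1.0]]
force: [19.7, 5.6, -6.7]
opening: 26.3
grip_force: 40.2
```

The force rose at the stop, and the knob is where full travel puts it. Releasing and rising.

Request:
send_rows(
  steps="0.015 0 0 0 0 0 -0.6; 0.02 0 0 0 0 0 0.2; 0.02 0 0 0 0 0 0.2; 0.02 0 0 0 0 0 0.2; 0.02 0 -0.1 0 0 0 0.2; 0.02 0 -0.35 0 0 0 0.2; 0.02 0 -0.6 0 0 0 0.2; 0.02 0 -0.7 0 0 0 0.2; 0.02 0 -0.7 0 0 0 0.2",
)

```text
time_s: 4.5
ee_pos: [403.7, 335.3, 304.2]
ee_rot: [[0.979, 0.203, 0.004], [0.203, -0.979, 0.004], [0.005, -0.003, -1.0]]
force: [0.1, 0.1, -0.3]
opening: 51.3
grip_force: 0.0
```

Run:
```python
from h import *
from scipy.optimize import least_squares
o=log(); print(o["time_s"],o["joints"],o["ee_pos"])
D=[json.loads(l) for l in open("obs.jsonl")]
# model: Rz(j1) Ry(j2) [L2 z] Ry(-j3) [L3 x] Rx(s4 j4) [..] Ry(-j5)[ d y ] Rx(j6)[tool]
e=lambda ax,a:Ro.from_euler(ax,a,degrees=True).as_matrix()
for J,p,R in D:
    R0=e('z',J[0])@e('y',J[1]-J[2]-J[4]); print((R0.T@np.array(R)).round(3).tolist(), e('z',-J[0])@p, J)
```

```text
4.5 [ 56.8564  11.5495   2.2448   0.0554 -80.3598  44.8375] [403.6987 335.3382 304.2057]
[[0.0, -0.0, 1.0], [-0.96, 0.281, 0.0], [-0.281, -0.96, 0.0]] [ 527.6425 -154.3048  303.2089] [80.07616919044084, 14.644960302896763, 6.147619201078433, -0.019043377988269654, -81.5814514938876, -16.30425867130788]
[[0.0, 0.0, 1.0], [-0.621, -0.784, 0.0], [0.784, -0.621, 0.0]] [ 594.1926 -154.335   229.9988] [49.899238501893095, 23.551659343997436, 8.217222496690733, -0.013330076690305805, -74.74235045601105, 51.643491163530236]
[[-0.001, -0.001, 1.0], [-0.709, -0.705, -0.001], [0.705, -0.709, 0.0]] [ 501.4975 -154.6757  304.2057] [56.85642255269441, 11.549538708994065, 2.244805655495499, 0.05536249660038142, -80.35981678951353, 44.83746265185783]
```

Run:
```python
from h import *
print(go([380,230,330],Rt(40,55,180)))
```

```text
[-0.2222  0.4913 -0.1318  0.0473  0.1887 -0.1524]
```

Request:
send_rows(
  steps="-0.03 0.07 -0.02 0.007 0.027 -0.022 0.2; -0.06 0.14 -0.04 0.014 0.054 -0.044 0.2; -0.1 0.21 -0.06 0.02 0.08 -0.065 0.2; -0.13 0.28 -0.08 0.027 0.108 -0.087 0.2; -0.16 0.35 -0.1 0.034 0.135 -0.109 0.2; -0.19 0.42 -0.12 0.04 0.162 -0.13 0.2; -0.22 0.49 -0.13 0.047 0.189 -0.152 0.2; -0.22 0.49 -0.13 0.047 0.189 -0.152 0.2",
)

```text
time_s: 5.3
ee_pos: [377.9, 226.6, 323.7]
ee_rot: [[0.631, 0.642, 0.436], [0.529, -0.767, 0.363], [0.568, 0.002, -0.823]]
force: [-0.9, 0.3, -0.3]
opening: 51.0
grip_force: 0.0
```

```bash
cat > kin.py <<'E'
from h import *
from scipy.optimize import least_squares
e=lambda ax,a:Ro.from_euler(ax,a,degrees=True).as_matrix()
B0=np.array([[0,0,1],[-1,0,0],[0,-1,0]],float)
def fk(J,P,s4=1):
    H,L2,L3,c,d,T,a3=P
    R1=e('z',J[0]);R2=R1@e('y',J[1]);R3=R2@e('y',-J[2]);R4=R3@e('x',s4*J[3]);R5=R4@e('y',-J[4]);R6=R5@e('x',-J[5])
    p=R1@[0,c,H]+R2@[0,0,L2]+R3@[L3,0,a3]+R5@[T,d,0]
    return p,R6@B0
E
python3 - <<'E'
from kin import *
o=log();print(o["time_s"],o["joints"],o["ee_pos"])
D=[json.loads(l) for l in open("obs.jsonl")]
for s4 in(1,-1):
    J,p,R=D[-1]; print(s4,np.abs(fk(J,[185,410,430,0,-150,300,0],s4)[1]-R).max())
    f=lambda P:np.concatenate([fk(J,P,s4)[0]-p for J,p,R in D]+[(P-np.array([185,410,430,0,-150,300,0]))*.002])
    s=least_squares(f,[185,410,430,0,-150,300,0]);print(s.x,f(s.x)[:-7].round(2))
E
```

```text
5.3 [ 57.8658 -17.648  -35.4643  15.9032 -40.0419  62.8285] [377.9244 226.5501 323.6991]
1 0.4641664000502618
[-419.0882  258.4851  399.719  -641.4036  486.3499 -135.8851  399.7527] [-0.64 -7.73 -0.18  0.81 -0.1   3.46  5.14  6.95 -3.83 -2.09  0.24  0.56]
-1 3.3306690738754696e-16
[ 148.2226  520.6945  400.8049   -0.0006 -154.3995  289.4991   -0.0175] [ 0.  0.  0. -0. -0.  0.  0.  0.  0.  0.  0. -0.]
```

The kinematic model fits exactly (j4 sign −1). Now planning the grasp, pour and placing with IK.

```bash
cat >> kin.py <<'E'
P=[148.2226,520.6945,400.8049,0,-154.3995,289.4991,0]
LO=np.array([-168.99,-69.2,-62.41,-164.36,-168.68,-174.98]);HI=np.array([168.99,112.95,85.93,98.24,-3.75,174.98])
def pts(J):
    R1=e('z',J[0]);R2=R1@e('y',J[1]);R3=R2@e('y',-J[2]);R5=R3@e('x',-J[3])@e('y',-J[4])
    el=R1@[0,0,P[0]]+R2@[0,0,P[1]]; w=el+R3@[P[2],0,0]; k=w+R5@[0,P[4],0]
    return el,w,k
def ik(p,R,J0):
    def f(J):
        q,Q=fk(J,P,-1); return np.r_[(q-p)/100,Ro.from_matrix(Q.T@R).as_rotvec()]
    s=least_squares(f,np.clip(J0,LO+.1,HI-.1),bounds=(LO,HI),x_scale=50)
    return s.x if np.abs(s.fun).max()<1e-3 else None
CUP=np.array([470.7,133.5]);HAZ=52.0; GR=64.; GZ=60.; MOUTH=np.array([514.1,358.5])
def tool_from_cup(Rc,base,delta,roll):
    """Rc cols x,h(+y),u ; base = point on axis at underside; -> TCP pose"""
    R=Rc@(Rcup(0).T@Rt(90,delta,roll)) 
    g=base+Rc@np.array([0,-GR,GZ])
    return g-54*R[:,2],R
def Rcup(az,tilt=0): # az: azimuth offset of h from world +y ; tilt about h
    return e('z',az)@e('y',tilt)
E
cat > plan.py <<'E'
from kin import *
rng=np.random.default_rng(0)
J0=arm.get_obs()["joints"]
def sols(p,R,n=25):
    S=[]
    for i in range(n):
        J=ik(p,R,J0 if i==0 else rng.uniform(LO,HI))
        if J is not None and not any(np.abs(J-s).max()<2 for s in S): S.append(J)
    return S
for roll in(0,180):
  for d in(20,35):
    p,R=tool_from_cup(Rcup(HAZ-90),np.r_[CUP,0],d,roll)
    for J in sols(p,R): el,w,k=pts(J); print("G",roll,d,J.round(0),"w",w.round(0),"k",k.round(0),"el z",el[2].round(0))
E
python3 plan.py
```

```text
G 0 20 [-34.  29. -35. -85. -70.  62.] w [ 355. -236.  245.] k [ 233. -171.  177.] el z 605.0
G 0 35 [-20.  14. -33. -75. -54.  37.] w [ 375. -140.  358.] k [ 258. -139.  257.] el z 653.0
G 180 20 [ -34.   29.  -35.  -85.  -70. -118.] w [ 355. -236.  245.] k [ 233. -171.  177.] el z 605.0
G 180 35 [ -20.   14.  -33.  -75.  -54. -143.] w [ 375. -140.  358.] k [ 258. -139.  257.] el z 653.0
```

```bash
cat > plan2.py <<'E'
from kin import *
GJ={0:np.array([-20,14,-33,-75,-54,37.]),180:np.array([-20,14,-33,-75,-54,-143.])}
def pourbase(az,th,s,lat=-10,zl=112,rad=0):
    """base point such that the lowest lip sits at mouth + lat along fall dir; s=tilt sign"""
    Rc=Rcup(az,s*th); f=e('z',az)@np.array([s,0,0]); h=Rc[:,1]
    t=np.radians(max(th,60)); lip=e('z',az)@e('y',s*max(th,60))@np.array([s*41,0,88.])
    return np.r_[MOUTH,zl]+f*lat+h*rad-lip, Rc
def chain(d,roll,az,s,thmax=130):
    p,R=tool_from_cup(Rcup(HAZ-90),np.r_[CUP,0],d,roll); J=ik(p,R,GJ[roll])
    if J is None: return None
    out=[("G",J)]
    b1,_=pourbase(az,0,s); way=[]
    for t in np.linspace(0,1,5)[1:]: way.append(("U",np.r_[CUP,b1[2]*t],HAZ-90,0))
    for t in np.linspace(0,1,9)[1:]: way.append(("T",np.r_[CUP*(1-t)+b1[:2]*t,b1[2]],(HAZ-90)*(1-t)+az*t,0))
    for th in np.arange(10,thmax+1,10): way.append((f"P{th}",pourbase(az,th,s)[0],az,s*th))
    for n,b,a,ti in way:
        p,R=tool_from_cup(Rcup(a,ti),b,d,roll); J2=ik(p,R,J)
        if J2 is None or np.abs(J2-J).max()>60: return out,n
        J=J2; out.append((n,J))
    return out,"ok"
if __name__=="__main__":
  for d in(20,35,50):
   for az in(-90,-70,-50,-30,-10,10):
    for s in(1,-1):
      best=None
      for roll in(0,180):
        r=chain(d,roll,az,s)
        if r is None: continue
        o,st=r
        if best is None or st=="ok": best=(roll,st,o)
        if st=="ok": break
      if best: 
        roll,st,o=best; Js=np.array([j for _,j in o]); print(d,az,s,roll,st,Js[0].round(0),Js[-1].round(0),"mg",np.minimum(Js-LO,HI-Js).min(0).round(0))
E
python3 plan2.py
```

```text
20 -90 1 0 T [-34.  29. -35. -85. -70.  62.] [   2.    1.  -57. -145.  -42.   71.] mg [135.  67.   6.  20.  38. 104.]
20 -90 -1 0 T [-34.  29. -35. -85. -70.  62.] [ -11.   -5.  -56. -132.  -40.   60.] mg [135.  64.   6.  33.  36. 113.]
20 -70 1 0 T [-34.  29. -35. -85. -70.  62.] [   5.    2.  -54. -140.  -41.   67.] mg [135.  68.   8.  25.  37. 108.]
20 -70 -1 0 P20 [-34.  29. -35. -85. -70.  62.] [   3.    7.  -59. -162.  -48.   93.] mg [135.  70.   3.   2.  36.  82.]
20 -50 1 0 ok [-34.  29. -35. -85. -70.  62.] [  -6.   49.  -40. -119. -102.  -39.] mg [135.  64.  10.  15.  36. 101.]
20 -50 -1 0 P70 [-34.  29. -35. -85. -70.  62.] [   1.   33.  -62. -158.  -85.  153.] mg [135.  77.   0.   6.  38.  22.]
20 -30 1 0 ok [-34.  29. -35. -85. -70.  62.] [  -7.   45.  -21. -102.  -99.  -62.] mg [135.  68.  24.  61.  44. 113.]
20 -30 -1 180 ok [ -34.   29.  -35.  -85.  -70. -118.] [  -7.   52.  -45. -127. -107.   44.] mg [135.  61.  15.  33.  48.  25.]
20 -10 1 0 ok [-34.  29. -35. -85. -70.  62.] [  -4.   49.   -1.  -91. -106.  -80.] mg [135.  64.  27.  73.  63.  95.]
20 -10 -1 180 ok [
[... 2477 characters left out ...]
k [ -0.   6. -32. -54. -39.   2.] [  -1.   60.    3.  -97. -121.  -67.] mg [110.  53.  23.  67.  10.  88.]
50 -30 -1 0 P20 [ -0.   6. -32. -54. -39.   2.] [ 31.   8. -18. -27. -26. -37.] mg [138.  64.  31. 110.  22. 138.]
50 -10 1 0 ok [ -0.   6. -32. -54. -39.   2.] [   3.   64.   21.  -95. -131.  -86.] mg [136.  49.  31.  69.  35.  89.]
50 -10 -1 0 P90 [ -0.   6. -32. -54. -39.   2.] [  -3.   29.  -49. -145.  -73.  167.] mg [142.  64.  13.  19.  11.   8.]
50 10 1 0 ok [ -0.   6. -32. -54. -39.   2.] [   6.   71.   41. -101. -142. -107.] mg [147.  42.  31.  63.  27.  68.]
50 10 -1 0 P110 [ -0.   6. -32. -54. -39.   2.] [  -8.   42.  -32. -123.  -90.  174.] mg [150.  64.  30.  42.  35.   1.]
```

```bash
cat > plan3.py <<'E'
from plan2 import *
d,roll,az,s=35,0,0,1
o,st=chain(d,roll,az,s); print(st)
for n,J in o:
    if n in("G","U","P10","P60","P90","P110","P130"):
        el,w,k=pts(J); p,R=fk(J,P,-1); print(n,J.round(0),"tcp",p.round(0),"z",R[:,2].round(2),"k",k.round(0),"w",w.round(0),"el",el.round(0))
J=dict(o)["T"]
for rx in(75,95,115):
  c=np.array([440.0,-364.5])+rx*np.array([.108,-.994])
  for a in(-60,-80,-100,-120,-140,-160):
    p,R=tool_from_cup(Rcup(a),np.r_[c,9],d,roll); best=None
    for J0 in (J,J+[-60,0,0,30,0,0],J+[-60,0,0,90,0,0]):
        Jp=ik(p,R,J0)
        if Jp is not None: best=Jp;break
    if best is None: print(rx,a,None);continue
    p2,R2=tool_from_cup(Rcup(a),np.r_[c,89],d,roll); J2=ik(p2,R2,Jp)
    el,w,k=pts(Jp); print(rx,a,Jp.round(0),"tcp",p.round(0),"k",k.round(0),"w",w.round(0),"el",el.round(0),"up",None if J2 is None else (J2.round(0),pts(J2)[1].round(0)))
E
python3 plan3.py
```

```text
ok
G [-20.  14. -33. -75. -54.  37.] tcp [404.  48.  91.] z [ 0.5   0.65 -0.57] k [ 258. -139.  257.] w [ 375. -140.  358.] el [120. -45. 653.]
U [-19.  10. -32. -72. -54.  30.] tcp [404.  48. 117.] z [ 0.5   0.65 -0.57] k [ 258. -139.  283.] w [ 367. -127.  392.] el [ 86. -30. 661.]
U [-18.   6. -31. -70. -55.  24.] tcp [404.  48. 143.] z [ 0.5   0.65 -0.57] k [ 258. -139.  309.] w [ 358. -114.  424.] el [ 53. -17. 666.]
U [-16.   3. -30. -67. -56.  18.] tcp [404.  48. 169.] z [ 0.5   0.65 -0.57] k [ 258. -139.  335.] w [ 348. -102.  455.] el [ 22.  -7. 668.]
U [-15.  -1. -28. -64. -57.  12.] tcp [404.  48. 194.] z [ 0.5   0.65 -0.57] k [ 258. -139.  361.] w [337. -91. 484.] el [ -6.   2. 669.]
P10 [ 12.  16. -10. -60. -72.   7.] tcp [423. 250. 193.] z [-0.1   0.82 -0.56] k [452.  13. 357.] w [493. 101. 477.] el [138.  28. 649.]
P60 [   7.   41.   12.  -64. -102.  -30.] tcp [486. 250. 149.] z [-0.5   0.82 -0.29] k [630.  13. 232.] w [686.  90. 354.] el [336.  44. 544.]
P90 [   5.   50.   20.  -74. -116.  -56.] tcp [507. 250. 153.] z [-0.57  0.82 -0.  ] k [673.  13. 153.] w [744.  62
[... 2609 characters left out ...]
03. -582.  383.] el [  90. -259.  591.] up (array([-70.,  25.,   3., -59., -70.,  13.]), array([ 203., -558.,  469.]))
115 -100 [-69.  23. -14. -74. -47.  21.] tcp [ 346. -460.  100.] k [ 112. -419.  266.] w [ 184. -488.  384.] el [  72. -190.  628.] up (array([-67.,  15., -12., -66., -49.,   6.]), array([ 196., -451.,  472.]))
115 -120 [-65.  16. -25. -93. -28.  25.] tcp [ 359. -425.  100.] k [ 153. -306.  266.] w [ 191. -402.  381.] el [  63. -132.  648.] up (array([-53.,   6., -23., -68., -21., -10.]), array([ 242., -327.,  471.]))
115 -140 [ -67.   16.  -41. -145.  -25.   68.] tcp [ 383. -396.  100.] k [ 230. -214.  266.] w [ 143. -332.  314.] el [  56. -130.  649.] up None
115 -160 None
```

```bash
cat > plan4.py <<'E'
from kin import *
def lip(R,g,d):
    """lowest lip point given tool R, grasp point g, grip tilt d (roll 0)"""
    Rc=R@(Rcup(0).T@Rt(90,d,0)).T; u=Rc[:,2]; base=g-Rc@np.array([0,-GR,GZ])
    v=np.array([0,0,-1.])+u*u[2]; v/=max(np.linalg.norm(v),1e-9); return base+88*u+41*v,u,base
def show(n,J):
    el,w,k=pts(J); p,R=fk(J,P,-1); print(n,J.round(0),"tcp",p.round(0),"k",k.round(0),"w",w.round(0),"el",el.round(0))
if __name__=="__main__":
  GJ=np.array([-28,22,-34,-80,-62,50.])
  for d in(25,):
    p,R=tool_from_cup(Rcup(HAZ-90),np.r_[CUP,0],d,0); J=ik(p,R,GJ); show("G",J); JG=J
    for azt in(60,75,90):
      for dn in(8,14):
        h=np.array([np.cos(np.radians(azt)),np.sin(np.radians(azt)),0]); f=np.array([h[1],-h[0],0])
        g=np.r_[MOUTH,172]-50*f-40*h
        J=JG; 
        for ps in (0,40,70,90,110,130,150):
          R=Rt(azt,dn,ps); q=ik(g-54*R[:,2],R,J)
          if q is None: print("none",azt,dn,ps);continue
          J=q
          L,u,b=lip(R,g,d); r=L-np.r_[MOUTH,0]
          if ps in(0,150): show((azt,dn,ps),J)
          print("   ",ps,"tilt",np.degrees(np.arccos(u[2])).round(0),"lip f,h,z",(r@f).round(0),(r@h).round(0),L[2].round(0))
E
python3 plan4.py
```

```text
G [-30.  23. -35. -83. -65.  55.] tcp [401.  45.  83.] k [ 240. -162.  205.] w [ 362. -210.  286.] el [ 179. -104.  626.]
(60, 8, 0) [  -0.   21.  -37. -111.  -68.   60.] tcp [424. 303. 180.] k [281.  54. 220.] w [401.  -3. 297.] el [185.  -1. 635.]
    0 tilt 17.0 lip f,h,z -50.0 -26.0 206.0
    40 tilt 42.0 lip f,h,z 10.0 -3.0 178.0
    70 tilt 69.0 lip f,h,z 13.0 2.0 145.0
    90 tilt 87.0 lip f,h,z 5.0 5.0 125.0
    110 tilt 104.0 lip f,h,z -10.0 8.0 108.0
    130 tilt 121.0 lip f,h,z -27.0 13.0 97.0
(60, 8, 150) [  -0.   21.  -37. -111.  -68.  -90.] tcp [424. 303. 180.] k [281.  54. 220.] w [401.  -3. 297.] el [185.  -1. 635.]
    150 tilt 136.0 lip f,h,z -43.0 22.0 92.0
(60, 14, 0) [   3.   14.  -34. -106.  -58.   49.] tcp [425. 303. 185.] k [284.  60. 255.] w [397.  24. 354.] el [130.   8. 652.]
    0 tilt 11.0 lip f,h,z -50.0 -23.0 204.0
    40 tilt 39.0 lip f,h,z 13.0 2.0 174.0
    70 tilt 66.0 lip f,h,z 15.0 3.0 141.0
    90 tilt 84.0 lip f,h,z 6.0 3.0 120.0
    110 tilt 101.0 lip f,h,z -8.0 4.0 103.0
    130 tilt 118.0 lip f,h,z -25.0 8.0 92.0
(60, 14, 150) [   3.   14.  -
[... 1672 characters left out ...]
.  -84.  -85. -109.] tcp [464. 265. 180.] k [464. -22. 220.] w [565.  -5. 336.] el [262.  -2. 598.]
    150 tilt 136.0 lip f,h,z -43.0 22.0 92.0
(90, 14, 0) [  2.  26. -10. -80. -80.  35.] tcp [464. 266. 185.] k [464. -15. 255.] w [553.  16. 377.] el [231.   7. 615.]
    0 tilt 11.0 lip f,h,z -50.0 -23.0 204.0
    40 tilt 39.0 lip f,h,z 13.0 2.0 174.0
    70 tilt 66.0 lip f,h,z 15.0 3.0 141.0
    90 tilt 84.0 lip f,h,z 6.0 3.0 120.0
    110 tilt 101.0 lip f,h,z -8.0 4.0 103.0
    130 tilt 118.0 lip f,h,z -25.0 8.0 92.0
(90, 14, 150) [   2.   26.  -10.  -80.  -80. -115.] tcp [464. 266. 185.] k [464. -15. 255.] w [553.  16. 377.] el [231.   7. 615.]
    150 tilt 131.0 lip f,h,z -40.0 15.0 86.0
```

```bash
cat >> kin.py <<'E'
def rows(poses,grip,per=12):
    """poses: list of (p,R) rows after poses[0]=start; prints calls"""
    txt=[];b=poses[0]
    for i,(p,R) in enumerate(poses[1:]):
        if i%per==0:
            if txt: print("; ".join(txt)); txt=[]
            b=poses[i]
        v=go(p,R,b); txt.append(" ".join(f"{x:.3f}".rstrip('0').rstrip('.').replace('-0','-0') if abs(x)>5e-4 else "0" for x in v)+f" {grip}")
    print("; ".join(txt))
    a=[np.degrees(Ro.from_matrix(x[1].T@y[1]).magnitude()) for x,y in zip(poses,poses[1:])]; s=[np.linalg.norm(x[0]-y[0]) for x,y in zip(poses,poses[1:])]
    print("max deg/row %.1f mm/row %.1f"%(max(a),max(s)))
def ease(n): t=np.linspace(0,1,n+1); return t*t*(3-2*t)
def jpath(Ja,Jb,n): return [Ja+(Jb-Ja)*t for t in ease(n)]
E
cat > p5.py <<'E'
from plan4 import *
d=25
p,R=tool_from_cup(Rcup(HAZ-90),np.r_[CUP,0],d,0); JG=ik(p,R,np.array([-30,23,-35,-83,-65,55.]))
JPG=ik(p-70*R[:,2]+[0,0,15],R,JG); J=arm.get_obs()["joints"]; print(JPG.round(1))
path=jpath(J,JPG,24)
for q in path[::4]: show("",q); p_,R_=fk(q,P,-1); print("  tip",(p_+73*R_[:,2]).round(0))
rows([fk(q,P,-1) for q in path],0.2)
E
python3 p5.py
```

```text
[-37.8  15.5 -33.8 -73.2 -71.2  46.4]
 [ 58. -18. -35.  16. -40.  63.] tcp [378. 227. 324.] k [252. 121. 562.] w [119. 189. 522.] el [ -84. -134.  644.]
  tip [410. 253. 264.]
 [ 51. -15. -35.   9. -42.  62.] tcp [385. 180. 282.] k [275.  96. 536.] w [152. 186. 513.] el [ -86. -106.  651.]
  tip [412. 202. 218.]
 [ 33.  -9. -35.  -7. -48.  59.] tcp [362.  85. 193.] k [310.  19. 469.] w [233. 152. 487.] el [-69. -45. 662.]
  tip [375. 102. 123.]
 [ 10.  -1. -35. -29. -56.  55.] tcp [303.  32. 121.] k [303. -84. 386.] w [319.  56. 447.] el [-10.  -2. 669.]
  tip [303.  62.  54.]
 [-13.   7. -34. -50. -63.  51.] tcp [291.  34. 101.] k [ 257. -161.  312.] w [355. -82. 402.] el [ 61. -14. 665.]
  tip [300.  84.  48.]
 [-31.  13. -34. -67. -69.  48.] tcp [336.  17. 116.] k [ 216. -200.  266.] w [ 336. -200.  363.] el [101. -60. 655.]
  tip [367.  72.  79.]
 [-38.  16. -34. -73. -71.  46.] tcp [362.  -5. 127.] k [ 201. -212.  250.] w [ 316. -246.  346.] el [110. -85. 650.]
  tip [403.  47.  97.]
-0.014 0.015 0.008 -0.001 -0.002 0.004 0.2; -0.056 0.057 0.031 -0.003 -0.009 0.017 0.2; -0.125 0
[... 263 characters left out ...]
 0.271 -0.017 -0.119 0.294 0.2; -1.104 0.533 0.29 -0.013 -0.135 0.353 0.2; -1.23 0.524 0.305 -0.006 -0.148 0.413 0.2; -1.328 0.502 0.32 0.005 -0.158 0.475 0.2
-0.02 0.055 0.041 0.017 -0.02 0.057 0.2; -0.035 0.08 0.072 0.038 -0.039 0.112 0.2; -0.037 0.079 0.089 0.061 -0.057 0.165 0.2; -0.023 0.059 0.091 0.087 -0.075 0.213 0.2; 0.009 0.029 0.08 0.114 -0.091 0.257 0.2; 0.057 -0.003 0.057 0.141 -0.106 0.295 0.2; 0.115 -0.032 0.025 0.167 -0.119 0.329 0.2; 0.177 -0.053 -0.012 0.191 -0.129 0.356 0.2; 0.236 -0.067 -0.048 0.212 -0.138 0.378 0.2; 0.284 -0.075 -0.079 0.229 -0.144 0.393 0.2; 0.316 -0.078 -0.1 0.239 -0.148 0.403 0.2; 0.328 -0.078 -0.107 0.243 -0.149 0.406 0.2
max deg/row 11.3 mm/row 34.8
```

```bash
cat > p5.py <<'E'
from plan4 import *
d=25
p,R=tool_from_cup(Rcup(HAZ-90),np.r_[CUP,0],d,0); JG=ik(p,R,np.array([-30,23,-35,-83,-65,55.]))
pg=p-70*R[:,2]+[0,0,10]
JPG=ik(pg,R,JG); JPU=ik(pg+[0,0,110],R,JPG); J=arm.get_obs()["joints"]; print(JPG.round(1),JPU)
n=27;t=np.linspace(0,1,n+1);t=np.where(t<.15,t*t/.3,np.where(t>.85,.85-(1-t)**2/.3,t-.075))/.85
path=[J+(JPU-J)*x for x in t]
for q in path[::4]: show("",q); p_,R_=fk(q,P,-1); print("  tip",(p_+73*R_[:,2]).round(0))
rows([fk(q,P,-1) for q in path],0.2,9)
E
python3 p5.py
```

```text
[-38.   16.4 -34.  -73.5 -71.   47.5] [-35.4857  -0.0971 -27.9151 -68.5787 -76.5625  24.7075]
 [ 58. -18. -35.  16. -40.  63.] tcp [378. 227. 324.] k [252. 121. 562.] w [119. 189. 522.] el [ -84. -134.  644.]
  tip [410. 253. 264.]
 [ 50. -16. -35.   9. -43.  60.] tcp [384. 172. 289.] k [273.  87. 542.] w [152. 180. 520.] el [ -93. -111.  648.]
  tip [412. 194. 225.]
 [ 34. -13. -33.  -6. -50.  53.] tcp [365.  86. 229.] k [295.  11. 500.] w [215. 143. 516.] el [-98. -65. 655.]
  tip [383. 105. 161.]
 [ 17. -10. -32. -21. -56.  46.] tcp [328.  40. 190.] k [291. -61. 459.] w [268.  83. 510.] el [-86. -27. 661.]
  tip [338.  66. 122.]
 [  1.  -7. -31. -36. -62.  40.] tcp [305.  29. 175.] k [ 269. -121.  421.] w [303.   5. 503.] el [-63.  -1. 665.]
  tip [314.  67. 114.]
 [-15.  -4. -30. -50. -69.  33.] tcp [313.  27. 186.] k [ 239. -167.  387.] w [314. -86. 494.] el [-34.   9. 668.]
  tip [332.  76. 135.]
 [-31.  -1. -28. -64. -75.  27.] tcp [349.   7. 219.] k [ 209. -203.  361.] w [ 298. -179.  485.] el [ -7.   4. 669.]
  tip [384.  60. 184.]
-0.013 0.016 0.005 -0.001 -0.002 0.005 0.2;
[... 449 characters left out ...]
59 0.013 -0.034 0.129 0.2; -0.147 0.255 0.072 0.02 -0.044 0.172 0.2; -0.177 0.285 0.081 0.029 -0.055 0.213 0.2; -0.202 0.304 0.087 0.04 -0.065 0.254 0.2; -0.217 0.314 0.089 0.052 -0.076 0.294 0.2; -0.223 0.315 0.086 0.066 -0.086 0.333 0.2; -0.217 0.311 0.078 0.082 -0.096 0.371 0.2
-0.005 -0.02 -0.012 0.015 -0.015 0.036 0.2; -0.008 -0.051 -0.03 0.032 -0.03 0.071 0.2; -0.009 -0.094 -0.057 0.049 -0.047 0.104 0.2; -0.004 -0.145 -0.093 0.068 -0.064 0.136 0.2; 0.007 -0.205 -0.139 0.088 -0.082 0.166 0.2; 0.022 -0.261 -0.189 0.105 -0.098 0.191 0.2; 0.036 -0.302 -0.23 0.119 -0.11 0.207 0.2; 0.047 -0.327 -0.257 0.127 -0.117 0.217 0.2; 0.05 -0.336 -0.266 0.129 -0.12 0.22 0.2
max deg/row 8.3 mm/row 30.0
```

Request:
send_rows(
  steps="-0.013 0.016 0.005 -0.001 -0.002 0.005 0.2; -0.054 0.063 0.018 -0.003 -0.008 0.021 0.2; -0.123 0.136 0.037 -0.006 -0.017 0.048 0.2; -0.222 0.227 0.059 -0.01 -0.03 0.086 0.2; -0.34 0.319 0.078 -0.014 -0.044 0.129 0.2; -0.457 0.393 0.092 -0.016 -0.057 0.173 0.2; -0.571 0.453 0.1 -0.018 -0.068 0.218 0.2; -0.681 0.497 0.105 -0.019 -0.079 0.262 0.2; -0.783 0.527 0.107 -0.018 -0.089 0.306 0.2",
)

```text
time_s: 6.2
ee_pos: [358.2, 73.9, 218.9]
ee_rot: [[0.954, -0.22, 0.205], [-0.271, -0.923, 0.272], [0.129, -0.315, -0.94]]
force: [-0.4, -1.1, 0.1]
opening: 51.1
grip_force: 0.0
```

Request:
send_rows(
  steps="-0.035 0.085 0.023 0.003 -0.011 0.043 0.2; -0.073 0.156 0.042 0.007 -0.023 0.087 0.2; -0.111 0.212 0.059 0.013 -0.034 0.129 0.2; -0.147 0.255 0.072 0.02 -0.044 0.172 0.2; -0.177 0.285 0.081 0.029 -0.055 0.213 0.2; -0.202 0.304 0.087 0.04 -0.065 0.254 0.2; -0.217 0.314 0.089 0.052 -0.076 0.294 0.2; -0.223 0.315 0.086 0.066 -0.086 0.333 0.2; -0.217 0.311 0.078 0.082 -0.096 0.371 0.2",
)

```text
time_s: 7.1
ee_pos: [307.7, 32.5, 179.7]
ee_rot: [[0.233, -0.957, 0.174], [-0.79, -0.082, 0.608], [-0.567, -0.279, -0.775]]
force: [-0.8, -0.5, 0.4]
opening: 51.1
grip_force: 0.0
```

Request:
send_rows(
  steps="-0.005 -0.02 -0.012 0.015 -0.015 0.036 0.2; -0.008 -0.051 -0.03 0.032 -0.03 0.071 0.2; -0.009 -0.094 -0.057 0.049 -0.047 0.104 0.2; -0.004 -0.145 -0.093 0.068 -0.064 0.136 0.2; 0.007 -0.205 -0.139 0.088 -0.082 0.166 0.2; 0.022 -0.261 -0.189 0.105 -0.098 0.191 0.2; 0.036 -0.302 -0.23 0.119 -0.11 0.207 0.2; 0.047 -0.327 -0.257 0.127 -0.117 0.217 0.2; 0.05 -0.336 -0.266 0.129 -0.12 0.22 0.2; 0.05 -0.336 -0.266 0.129 -0.12 0.22 0.2",
)

```text
time_s: 8.1
ee_pos: [364.6, -2.0, 234.6]
ee_rot: [[-0.259, -0.79, 0.556], [-0.33, 0.613, 0.718], [-0.908, 0.002, -0.419]]
force: [-0.5, -1.0, 1.1]
opening: 51.9
grip_force: 0.0
```

Run:
```python
from kin import *
o=log(); print(o["time_s"],o["joints"],o["ee_pos"],o["ee_rot"][:,2])
c=arm.get_calibration("wrist"); im=arm.snapshot("wrist")[:,:,::-1].copy()
t=arm.snapshot("top")[:,:,::-1]
h=np.array([np.cos(np.radians(HAZ)),np.sin(np.radians(HAZ)),0]);C=np.r_[CUP,0]
for n,X in {"rimC":C+[0,0,88],"rimnear":C+[0,0,88]-41*h,"handle_top_outer":C-75*h+[0,0,82],"handle_bot":C-75*h+[0,0,13],"handle_top_in":C-41*h+[0,0,82]}.items(): print(n,(proj("wrist",X,c)*800/560).round(0))
cv2.imwrite("pics/w2.png",cv2.resize(im,(800,600)))
import pickle;pickle.dump(c,open("w2.pkl","wb"))
```

```text
8.1 [-34.8776  -0.2088 -27.7457 -68.8704 -76.4374  24.2276] [364.5669  -1.9753 234.5525] [ 0.5562  0.7176 -0.4191]
rimC [388. 177.]
rimnear [388. 145.]
handle_top_outer [388.  97.]
handle_bot [388. -38.]
handle_top_in [388. 135.]
```

View pics/w2.png

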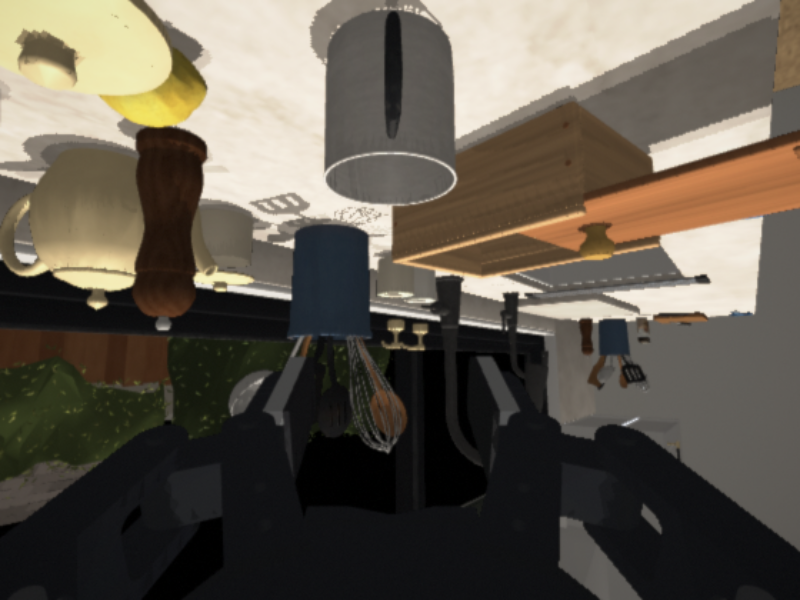

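Rim centre at (391,178) and handle at u≈393, against a predicted 388: the cup sits about 2.5 mm further left than I had it. Correcting and approaching.

```bash
sed -i 's/CUP=np.array(\[470.7,133.5\])/CUP=np.array([468.9,134.9])/' kin.py
cat > p6.py <<'E'
from plan4 import *
d=25
p,R=tool_from_cup(Rcup(HAZ-90),np.r_[CUP,0],d,0)
J=arm.get_obs()["joints"]; s=fk(J,P,-1)
pg=p-70*R[:,2]+[0,0,5]
poses=[s]+[(s[0]+(pg-s[0])*t,R) for t in ease(6)[1:]]+[(pg,R)]
rows(poses,0.2)
rows([(pg,R)]+[(pg+(p-pg)*t,R) for t in ease(6)[1:]],0.2)
print(ik(p,R,J).round(1),p)
E
python3 p6.py
```

```text
0.04 0.001 0.017 0.001 0.001 0 0.2; 0.14 0.002 0.058 0.001 0.001 0 0.2; 0.271 0.004 0.113 0.001 0.001 0 0.2; 0.401 0.005 0.167 0.001 0.001 0 0.2; 0.501 0.007 0.209 0.001 0.001 0 0.2; 0.541 0.007 0.225 0.001 0.001 0 0.2; 0.541 0.007 0.225 0.001 0.001 0 0.2
max deg/row 0.3 mm/row 28.2
0.002 0 0.027 0 0 0 0.2; 0.006 0 0.093 0 0 0 0.2; 0.011 0 0.18 0 0 0 0.2; 0.017 0 0.267 0 0 0 0.2; 0.021 0 0.334 0 0 0 0.2; 0.023 0 0.361 0 0 0 0.2
max deg/row 0.0 mm/row 17.4
[-30.1  23.3 -35.  -82.6 -64.9  54.8] [399.3668  45.9016  82.8214]
```

Request:
send_rows(
  steps="0.04 0.001 0.017 0.001 0.001 0 0.2; 0.14 0.002 0.058 0.001 0.001 0 0.2; 0.271 0.004 0.113 0.001 0.001 0 0.2; 0.401 0.005 0.167 0.001 0.001 0 0.2; 0.501 0.007 0.209 0.001 0.001 0 0.2; 0.541 0.007 0.225 0.001 0.001 0 0.2; 0.541 0.007 0.225 0.001 0.001 0 0.2",
)

```text
time_s: 8.9
ee_pos: [359.7, -3.7, 116.2]
ee_rot: [[-0.263, -0.789, 0.556], [-0.331, 0.615, 0.716], [-0.906, 0.004, -0.423]]
force: [0.1, -0.3, 0.7]
opening: 51.3
grip_force: 0.0
```

Run:
```python
from plan4 import *
p,R=tool_from_cup(Rcup(HAZ-90),np.r_[CUP,0],25,0); o=arm.get_obs(); print(o["ee_pos"],go(p,R))
c=arm.get_calibration("wrist"); im=arm.snapshot("wrist")[:,:,::-1].copy()
h=np.array([np.cos(np.radians(HAZ)),np.sin(np.radians(HAZ)),0]);C=np.r_[CUP,0]
for n,X in {"rimC":C+[0,0,88],"top_outer":C-75*h+[0,0,82],"handle_top_in":C-41*h+[0,0,82]}.items(): print(n,(proj("wrist",X,c)*800/560).round(0))
cv2.imwrite("pics/w3.png",cv2.resize(im,(800,600)))
```

```text
[359.698   -3.6691 116.1758] [ 0.017  -0.0046  0.3582  0.0008  0.     -0.001 ]
rimC [389. 375.]
top_outer [388. 364.]
handle_top_in [388. 365.]
```

View pics/w3.png

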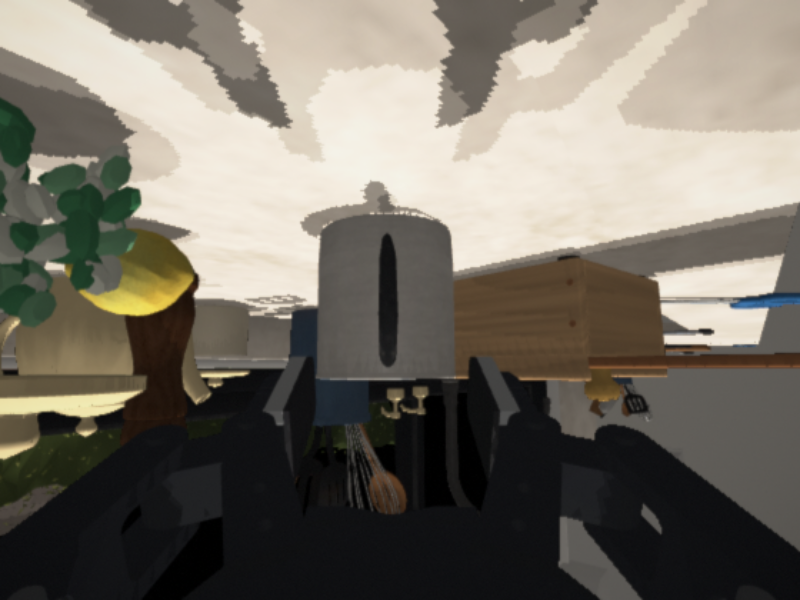

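The handle is centred at u=388, as predicted. Going in and closing.

Request:
send_rows(
  steps="0.002 0 0.027 0 0 0 0.2; 0.006 0 0.093 0 0 0 0.2; 0.01 -0.002 0.18 0 0 0 0.2; 0.014 -0.002 0.267 0 0 0 0.2; 0.017 -0.003 0.33 0 0 0 0.2; 0.017 -0.003 0.357 0 0 0 0.2; 0.017 -0.003 0.357 0 0 0 0.2",
)

```text
time_s: 9.65
ee_pos: [399.8, 45.9, 84.3]
ee_rot: [[-0.259, -0.789, 0.557], [-0.333, 0.614, 0.715], [-0.907, 0.0, -0.422]]
force: [0.7, -0.5, -0.2]
opening: 51.3
grip_force: 0.0
```

Request:
send_rows(
  steps="0 0 0 0 0 0 -0.4; 0 0 0 0 0 0 -0.7; 0 0 0 0 0 0 -1; 0 0 0 0 0 0 -1; 0 0 0 0 0 0 -1; 0 0 0 0 0 0 -1; 0 0 0 0 0 0 -1",
  grip_force=80,
)

```text
time_s: 10.35
ee_pos: [400.1, 45.0, 84.7]
ee_rot: [[-0.259, -0.788, 0.559], [-0.333, 0.616, 0.714], [-0.907, -0.001, -0.422]]
force: [-1.1, -4.2, 5.4]
opening: 6.5
grip_force: 78.8
```

```bash
cat > p7.py <<'E'
from plan4 import *
o=log(); J=o["joints"]; s=fk(J,P,-1); print(o["time_s"],J,s[0],o["opening"],o["grip_force"],o["force"])
d=25; azt,dn=75,8
h=np.array([np.cos(np.radians(azt)),np.sin(np.radians(azt)),0]); f=np.array([h[1],-h[0],0])
g=np.r_[MOUTH,187]-46*f-40*h
g0=s[0]+54*s[1][:,2]; R0=s[1]
zl=187-g0[2]
up=[(s[0]+[0,0,zl*t],R0) for t in ease(9)]
rows(up,-1)
poses=[up[-1]]
gs=g0+[0,0,zl]
for t in ease(18)[1:]:
    R=Rt(HAZ+(azt-HAZ)*t,d+(dn-d)*t,0); gg=gs+(g-gs)*t; poses.append((gg-54*R[:,2],R))
rows(poses,-1,9)
q=J
for p,R in up+poses:
    q2=ik(p,R,q); 
    if q2 is None: print("FAIL",p); break
    if np.abs(q2-q).max()>8: print("step",(q2-q).round(1))
    q=q2
show("end",q)
E
python3 p7.py
```

```text
10.35 [-30.1329  22.9995 -34.8232 -82.4479 -64.9597  54.4582] [400.0539  44.9685  84.703 ] 6.5447076487499665 78.79221713519655 [-1.1388 -4.1857  5.3536]
-0.019 0 -0.009 0 0 0 -1; -0.072 0 -0.033 0 0 0 -1; -0.147 0 -0.068 0 0 0 -1; -0.236 0 -0.11 0 0 0 -1; -0.331 0 -0.154 0 0 0 -1; -0.42 0 -0.195 0 0 0 -1; -0.495 -0.001 -0.23 0 0 0 -1; -0.548 -0.001 -0.255 0 0 0 -1; -0.567 -0.001 -0.264 0 0 0 -1
max deg/row 0.0 mm/row 20.8
-0.004 0.005 0.009 -0.001 -0.001 0 -1; -0.013 0.019 0.033 -0.004 -0.003 -0.002 -1; -0.028 0.041 0.072 -0.009 -0.007 -0.004 -1; -0.047 0.069 0.123 -0.015 -0.012 -0.006 -1; -0.07 0.103 0.184 -0.022 -0.017 -0.009 -1; -0.097 0.142 0.253 -0.031 -0.024 -0.013 -1; -0.126 0.184 0.329 -0.04 -0.031 -0.016 -1; -0.156 0.228 0.409 -0.05 -0.039 -0.019 -1; -0.188 0.273 0.492 -0.06 -0.047 -0.022 -1
-0.021 0.026 0.094 -0.01 -0.008 -0.003 -1; -0.042 0.052 0.186 -0.02 -0.015 -0.005 -1; -0.061 0.077 0.273 -0.03 -0.023 -0.008 -1; -0.08 0.099 0.354 -0.039 -0.029 -0.01 -1; -0.096 0.119 0.426 -0.047 -0.035 -0.011 -1; -0.109 0.135 0.486 -0.053 -0.04 -0.012 -1; -0.12 0.148 0.532 -0.058 -0.044 -0.013 -1; -0.126 0.156 0.561 -0.061 -0.046 -0.013 -1; -0.129 0.159 0.572 -0.062 -0.047 -0.014 -1
max deg/row 2.4 mm/row 19.9
end [ -1.  23. -23. -94. -75.  45.] tcp [445. 280. 195.] k [371.   3. 235.] w [481. -10. 343.] el [200.  -4. 629.]
```

Request:
send_rows(
  steps="-0.019 0 -0.009 0 0 0 -1; -0.072 0 -0.033 0 0 0 -1; -0.147 0 -0.068 0 0 0 -1; -0.236 0 -0.11 0 0 0 -1; -0.331 0 -0.154 0 0 0 -1; -0.42 0 -0.195 0 0 0 -1; -0.495 0 -0.23 0 0 0 -1; -0.548 0 -0.255 0 0 0 -1; -0.567 0 -0.264 0 0 0 -1; -0.567 0 -0.264 0 0 0 -1",
)

```text
time_s: 11.35
ee_pos: [399.2, 45.5, 209.4]
ee_rot: [[-0.26, -0.788, 0.558], [-0.334, 0.615, 0.714], [-0.906, -0.001, -0.423]]
force: [-0.1, 0.2, -3.6]
opening: 6.4
grip_force: 78.2
```

Request:
send_rows(
  steps="-0.004 0.005 0.009 -0.001 -0.001 0 -1; -0.013 0.019 0.033 -0.004 -0.003 -0.002 -1; -0.028 0.041 0.072 -0.009 -0.007 -0.004 -1; -0.047 0.069 0.123 -0.015 -0.012 -0.006 -1; -0.07 0.103 0.184 -0.022 -0.017 -0.009 -1; -0.097 0.142 0.253 -0.031 -0.024 -0.013 -1; -0.126 0.184 0.329 -0.04 -0.031 -0.016 -1; -0.156 0.228 0.409 -0.05 -0.039 -0.019 -1; -0.188 0.273 0.492 -0.06 -0.047 -0.022 -1",
)

```text
time_s: 12.25
ee_pos: [421.6, 163.2, 201.7]
ee_rot: [[-0.127, -0.896, 0.425], [-0.252, 0.444, 0.86], [-0.959, 0.002, -0.282]]
force: [-0.0, -0.6, -2.5]
opening: 6.6
grip_force: 78.2
```

Request:
send_rows(
  steps="-0.021 0.026 0.094 -0.01 -0.008 -0.003 -1; -0.042 0.052 0.186 -0.02 -0.015 -0.005 -1; -0.061 0.077 0.273 -0.03 -0.023 -0.008 -1; -0.08 0.099 0.354 -0.039 -0.029 -0.01 -1; -0.096 0.119 0.426 -0.047 -0.035 -0.011 -1; -0.109 0.135 0.486 -0.053 -0.04 -0.012 -1; -0.12 0.148 0.532 -0.058 -0.044 -0.013 -1; -0.126 0.156 0.561 -0.061 -0.046 -0.013 -1; -0.129 0.159 0.572 -0.062 -0.047 -0.014 -1; -0.129 0.159 0.572 -0.062 -0.047 -0.014 -1; -0.129 0.159 0.572 -0.062 -0.047 -0.014 -1",
)

```text
time_s: 13.35
ee_pos: [445.0, 280.3, 194.5]
ee_rot: [[-0.036, -0.966, 0.258], [-0.134, 0.26, 0.956], [-0.99, -0.0, -0.139]]
force: [-0.6, 0.2, -2.1]
opening: 6.6
grip_force: 78.3
```

Run:
```python
from plan4 import *
o=log(); J=o["joints"]; p,R=fk(J,P,-1); print(o["time_s"],J,p,R,o["opening"],o["force"])
g=p+54*R[:,2]
for ps in(0,60,90,120,150):
    L,u,b=lip(R@e('z',ps),g,25); print(ps,np.degrees(np.arccos(u[2])).round(0),L.round(0),e('z',-11.7)@(L-np.r_[MOUTH,0]))
t=arm.snapshot("top")[:,:,::-1]; s=arm.snapshot("wrist")[:,:,::-1]
A=cv2.resize(t[150:290,90:270],(800,600)[:1]*1+(622,)) if 0 else cv2.resize(t[160:280,110:270],(500,375),interpolation=cv2.INTER_CUBIC)
cv2.imwrite("pics/p1.png",np.hstack([A,cv2.resize(s,(300,225))[:225].copy() if 0 else cv2.copyMakeBorder(cv2.resize(s,(300,225)),0,150,0,0,cv2.BORDER_CONSTANT)]))
```

```text
13.35 [ -1.2488  22.5955 -23.0371 -94.2952 -74.6397  45.2614] [445.046  280.3048 194.5637] [[-0.0358 -0.9655  0.2578]
 [-0.1342  0.2602  0.9562]
 [-0.9903 -0.0003 -0.1389]] 6.598673396962922 [-0.6487  0.2255 -2.0868]
0 17.0 [462. 345. 221.] [-53.2105  -2.4848 220.5707]
60 59.0 [532. 355. 171.] [ 16.4463  -7.4316 171.3048]
90 87.0 [523. 361. 140.] [  9.5328   0.4697 139.743 ]
120 113.0 [503. 372. 117.] [ -8.2701  15.8747 116.9545]
150 136.0 [482. 390. 107.] [-25.2716  37.1355 107.183 ]
```

View pics/p1.png

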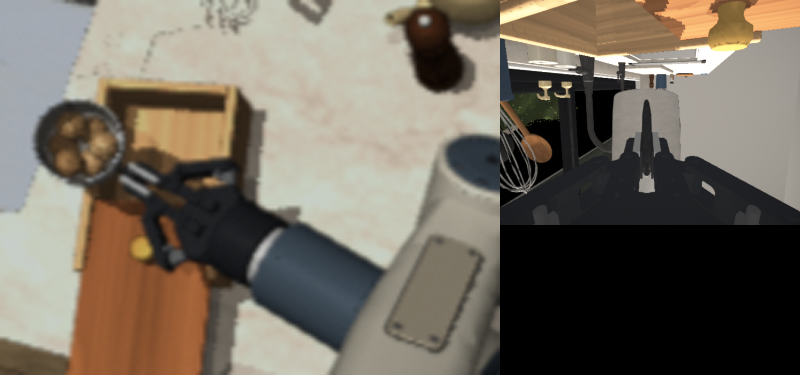

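All walnuts are still in the cup (82,143). Checking that position against parallax before pouring.

Run:
```python
from plan4 import *
p,R=fk(arm.get_obs()["joints"],P,-1); g=p+54*R[:,2]
L,u,b=lip(R,g,25); rc=b+88*u; print(rc.round(0),(proj("top",rc)-[110,160])*3.125)
print((proj("top",[402.5,335.4,110.5])-[110,160])*3.125,(proj("top",np.r_[MOUTH,92])-[110,160])*3.125)
```

```text
[473. 383. 233.] [ 82.5358 144.3534]
[140.6314 247.4507] [159.1886 144.9234]
```

The prediction matches the picture exactly. Pouring.

Request:
send_rows(
  steps="0 0 0 0 0 0.015 -1; 0 0 0 0 0 0.05 -1; 0 0 0 0 0 0.095 -1; 0 0 0 0 0 0.14 -1; 0 0 0 0 0 0.185 -1; 0 0 0 0 0 0.225 -1; 0 0 0 0 0 0.26 -1; 0 0 0 0 0 0.295 -1; 0 0 0 0 0 0.33 -1; 0 0 0 0 0 0.365 -1; 0 0 0 0 0 0.4 -1; 0 0 0 0 0 0.435 -1",
)

```text
time_s: 14.65
ee_pos: [445.1, 280.3, 194.6]
ee_rot: [[-0.953, -0.156, 0.258], [0.229, 0.183, 0.956], [-0.197, 0.971, -0.139]]
force: [0.4, -0.1, -2.6]
opening: 6.2
grip_force: 78.8
```

Request:
send_rows(
  steps="0 0 0 0 0 0.035 -1; 0 0 0 0 0 0.07 -1; 0 0 0 0 0 0.105 -1; 0 0 0 0 0 0.14 -1; 0 0 0 0 0 0.175 -1; 0 0 0 0 0 0.21 -1; 0 0 0 0 0 0.245 -1; 0 0 0 0 0 0.28 -1; 0 0 0 0 0 0.31 -1; 0 0 0 0 0 0.34 -1; 0 0 0 0 0 0.36 -1; 0 0 0 0 0 0.36 -1",
)

```text
time_s: 15.85
ee_pos: [445.1, 280.4, 194.7]
ee_rot: [[-0.551, 0.794, 0.258], [0.263, -0.128, 0.956], [0.792, 0.595, -0.138]]
force: [-1.0, 0.0, -2.8]
opening: 6.5
grip_force: 78.7
```

Request:
send_rows(
  steps="0 0 0 0 0 0 -1; 0 0 0 0 0 0 -1; 0 0 0 0 0 0 -1; 0 0 0 0 0 0 -1; 0 0 0 0 0 0 -1; 0 0 0 0 0 0 -1",
)

```text
time_s: 16.45
ee_pos: [445.1, 280.6, 194.4]
ee_rot: [[-0.551, 0.794, 0.257], [0.263, -0.127, 0.956], [0.792, 0.595, -0.139]]
force: [0.3, -0.2, -3.3]
opening: 6.3
grip_force: 78.7
```

Run:
```python
from plan4 import *
o=log(); print(o["time_s"],o["joints"],o["ee_pos"],o["opening"],o["force"])
t=arm.snapshot("top")[:,:,::-1]; s=arm.snapshot("wrist")[:,:,::-1]
A=cv2.resize(t[165:285,110:270],(440,330),interpolation=cv2.INTER_CUBIC)
B=cv2.resize(s,(360,270));B=cv2.copyMakeBorder(B,0,60,0,0,cv2.BORDER_CONSTANT)
cv2.imwrite("pics/p2.png",np.hstack([A,B]))
```

```text
16.45 [ -1.2171  22.6338 -23.0214 -94.3137 -74.6442 -97.8248] [445.0922 280.5964 194.4021] 6.273822256374504 [ 0.2951 -0.2057 -3.3031]
```

View pics/p2.png

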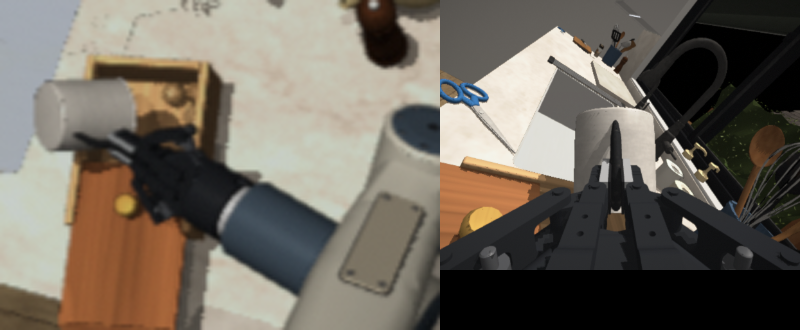

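Walnuts are visible in the box around (178,95). I'll give a short shake, turn the cup back upright over the box, and check its inside by colour.

Request:
send_rows(
  steps="0 0 0 0 0 0.045 -1; 0 0 0 0 0 -0.01 -1; 0 0 0 0 0 0.045 -1; 0 0 0 0 0 0 -1; 0 0 0 0 0 0 -1",
)

```text
time_s: 17.05
ee_pos: [445.1, 280.6, 194.4]
ee_rot: [[-0.553, 0.793, 0.257], [0.263, -0.127, 0.956], [0.791, 0.596, -0.139]]
force: [0.4, 0.3, -2.3]
opening: 6.5
grip_force: 78.7
```

Request:
send_rows(
  steps="0 0 0 0 0 -0.03 -1; 0 0 0 0 0 -0.07 -1; 0 0 0 0 0 -0.115 -1; 0 0 0 0 0 -0.16 -1; 0 0 0 0 0 -0.205 -1; 0 0 0 0 0 -0.25 -1; 0 0 0 0 0 -0.295 -1; 0 0 0 0 0 -0.34 -1; 0 0 0 0 0 -0.385 -1; 0 0 0 0 0 -0.43 -1; 0 0 0 0 0 -0.475 -1; 0 0 0 0 0 -0.52 -1",
)

```text
time_s: 18.25
ee_pos: [445.1, 280.6, 194.4]
ee_rot: [[-0.756, -0.602, 0.257], [0.11, 0.271, 0.956], [-0.646, 0.751, -0.139]]
force: [0.3, -0.6, -1.8]
opening: 6.3
grip_force: 78.7
```

Request:
send_rows(
  steps="0 0 0 0 0 -0.045 -1; 0 0 0 0 0 -0.09 -1; 0 0 0 0 0 -0.135 -1; 0 0 0 0 0 -0.175 -1; 0 0 0 0 0 -0.21 -1; 0 0 0 0 0 -0.24 -1; 0 0 0 0 0 -0.262 -1; 0 0 0 0 0 -0.275 -1; 0 0 0 0 0 -0.275 -1; 0 0 0 0 0 -0.275 -1",
)

```text
time_s: 19.25
ee_pos: [445.1, 280.6, 194.4]
ee_rot: [[-0.038, -0.966, 0.257], [-0.133, 0.26, 0.956], [-0.99, 0.002, -0.139]]
force: [-0.6, 0.3, -2.8]
opening: 6.7
grip_force: 78.5
```

Run:
```python
from plan4 import *
o=log(); p,R=fk(o["joints"],P,-1); print(o["time_s"],o["joints"],p,o["opening"],o["force"])
t=arm.snapshot("top")[:,:,::-1]; cv2.imwrite("pics/raw_top2.png",t)
L,u,b=lip(R,p+54*R[:,2],25); rc=b+88*u; uv=proj("top",rc); print(uv)
def inside(img,uv,r=9):
    m=np.zeros(img.shape[:2],np.uint8); cv2.circle(m,tuple(int(round(x)) for x in uv),r,1,-1); hsv=cv2.cvtColor(img,cv2.COLOR_BGR2HSV)[m>0]; q=img[m>0]
    return "brown frac",((hsv[:,1]>90)).mean().round(2),"mean",q.mean(0).round(0)
print("now",inside(t,uv))
old=cv2.imread("pics/raw_top.png"); print("start",inside(old,(130+461/5,175+310/5)))
```

```text
19.25 [ -1.2165  22.6331 -23.0244 -94.3156 -74.646   45.1323] [445.0682 280.608  194.4225] 6.732303480331275 [-0.5642  0.2613 -2.7835]
[136.3435 206.1607]
now ('brown frac', np.float64(0.52), 'mean', array([ 80.,  98., 112.]))
start ('brown frac', np.float64(0.88), 'mean', array([ 61.,  89., 115.]))
```

Run:
```python
from h import *
t=cv2.imread("pics/raw_top2.png").astype(int); o=cv2.imread("pics/raw_top.png").astype(int)
for n,img,(cx,cy) in(("now",t,(136,206)),("start",o,(222,237))):
    c=img[cy-15:cy+16,cx-15:cx+16]; print(n,"R-B /10, then V/26")
    d=(c[:,:,2]-c[:,:,0])//10; v=c.max(2)//26
    for a,b in zip(d,v): print("".join("%X"%min(max(x,0),15) for x in a),"  ","".join(str(x) for x in b))
```

```text
now R-B /10, then V/26
0000000000000000012378642222222    6666666666776666667777532111111
0000000000000000001257543222222    6666666554333333345666532111111
0000000000000000000113332222223    6666665322111111123346422111122
0000000000000000000001122222234    6666643211111111111223432111123
0000000000000000000000001222235    6665421111111112221122233211224
0000000000000000112221000122245    6653211111122222332222223321234
0000000000100001123333210112245    6532111112222343332222222321234
0000000112221112345665420001245    6421111112222343334444322332234
0000001223332113577665431001245    6421111122222233455544332232234
0000012333333225777665531000235    5311111222222224565544432243223
0000012344333225777666531000234    4211112223222224555544322332223
0000123344333335666665311000134    3111112233222223555443223433323
0000013333333312455554210000134    3111112222222223443333223444323
0000012333333211233343100100033    3111222222222123332232234444323
0000011223322111112354321000024    3112222222221223433343334466423
0000000122211111124565542000024    3112222222222234444444433466423
00000
[... 2401 characters left out ...]
776422345544335654445543212333
1111101456665446766555210000111    7777642344444335665444432112334
1111110244444346777531000001111    7777764333333235666433321112344
1111111012222356765310000001111    7777776433322245565442211123344
1111111100111245531000000011111    7777777554433344444321111233334
1221111111000001110000000111111    7777777654333343322211111333345
1121111221100000000000000111111    7777777766422222211111111333446
1111111222110000000000000111111    7777777777653221112222211234467
1111111112111110000011100011111    7777777777776543333333321134577
1111111111111111111111110001111    7777777777777766654444431123467
1111111112111221111111110000111    7777777777777777776656664112346
```

Brown patches show two or three walnuts still in the cup, so I'll pour again with the cup tilted further and a shake.

```bash
cat > p8.py <<'E'
from plan4 import *
o=arm.get_obs(); J=o["joints"]; s=fk(J,P,-1); g0=s[0]+54*s[1][:,2]
azt=75; h=np.array([np.cos(np.radians(azt)),np.sin(np.radians(azt)),0]); f=np.array([h[1],-h[0],0])
psi=np.r_[2,8,16,24,32,40,48,56,62,68,74,80,86,92,98,104,110,116,122,128,134,140,146,152,158,164,168,170,170.]
poses=[s];q=J
gend=np.r_[MOUTH,0]+[0,0,172]-14*f-46*h
for ps in psi:
    t=np.clip((ps-70)/100,0,1); R=Rt(azt,8-9*t,ps); g=g0+(gend-g0)*t
    p=g-54*R[:,2]; q2=ik(p,R,q); assert q2 is not None; mx=np.abs(q2-q).max(); q=q2; poses.append((p,R))
    if ps in(2,62,92,110,128,146,158,170):
        L,u,b=lip(R,g,25); rc=b+88*u; B=lambda X:(e('z',-11.7)@(X-np.r_[MOUTH,0])).round(0)
        print(ps,"tilt",np.degrees(np.arccos(u[2])).round(0),"lip",B(L),"rimC",B(rc),"base",B(b),"g",B(g),"tcp",B(p),"mx",mx.round(1))
show("end",q); rows(poses,-1,10)
E
python3 p8.py
```

```text
2.0 tilt 17.0 lip [-48.  -5. 220.] rimC [-34.  32. 232.] base [-25.  56. 148.] g [-59. -15. 187.] tcp [-83. -62. 194.] mx 2.0
62.0 tilt 61.0 lip [ 17.  -7. 169.] rimC [  4.   9. 205.] base [-45.  68. 163.] g [-59. -15. 187.] tcp [-83. -62. 194.] mx 6.0
92.0 tilt 89.0 lip [ 14.  -2. 136.] rimC [ 14.  -2. 177.] base [-41.  67. 176.] g [-54. -19. 184.] tcp [-78. -67. 189.] mx 5.3
110.0 tilt 106.0 lip [  9.   4. 120.] rimC [ 15.  -5. 160.] base [-34.  64. 184.] g [-49. -23. 181.] tcp [-73. -71. 185.] mx 5.4
128.0 tilt 122.0 lip [  1.  14. 109.] rimC [ 13.  -5. 144.] base [-26.  58. 191.] g [-44. -26. 178.] tcp [-68. -74. 181.] mx 5.4
146.0 tilt 138.0 lip [ -5.  25. 104.] rimC [  7.  -3. 131.] base [-15.  52. 197.] g [-39. -30. 176.] tcp [-64. -78. 177.] mx 5.5
158.0 tilt 147.0 lip [ -5.  34. 103.] rimC [  2.  -0. 125.] base [ -8.  47. 199.] g [-36. -32. 174.] tcp [-61. -81. 174.] mx 5.5
170.0 tilt 154.0 lip [ -0.  40. 103.] rimC [ -4.   3. 121.] base [ -0.  41. 200.] g [-33. -35. 172.] tcp [-57. -83. 171.] mx 1.8
170.0 tilt 154.0 lip [ -0.  40. 103.] rimC [ -4.   3. 121.] base [ -0.  41.
[... 501 characters left out ...]
-1; -0.023 -0.038 -0.004 -0.011 -0.002 0.133 -1; -0.029 -0.048 -0.006 -0.014 -0.002 0.167 -1; -0.036 -0.059 -0.007 -0.017 -0.001 0.2 -1; -0.042 -0.069 -0.008 -0.02 0 0.233 -1; -0.048 -0.079 -0.009 -0.024 0.001 0.267 -1; -0.055 -0.09 -0.01 -0.027 0.002 0.3 -1; -0.061 -0.1 -0.011 -0.03 0.004 0.333 -1
-0.012 0 -0.002 -0.002 0.002 0.033 -1; -0.024 0.001 -0.003 -0.004 0.004 0.067 -1; -0.036 0.001 -0.005 -0.006 0.007 0.1 -1; -0.048 0.002 -0.007 -0.008 0.009 0.133 -1; -0.06 0.002 -0.008 -0.009 0.012 0.167 -1; -0.072 0.002 -0.01 -0.01 0.015 0.2 -1; -0.08 0.003 -0.011 -0.011 0.017 0.222 -1; -0.084 0.003 -0.011 -0.011 0.018 0.233 -1; -0.084 0.003 -0.011 -0.011 0.018 0.233 -1
max deg/row 8.0 mm/row 2.4
```

Request:
send_rows(
  steps="0 0 0 0 0 0.01 -1; 0 0 0 0 0 0.044 -1; 0 0 0 0 0 0.088 -1; 0 0 0 0 0 0.133 -1; 0 0 0 0 0 0.177 -1; 0 0 0 0 0 0.222 -1; 0 0 0 0 0 0.266 -1; 0 0 0 0 0 0.31 -1; 0 0 0 0 0 0.344 -1; 0 0 0 0 0 0.377 -1",
)

```text
time_s: 20.3
ee_pos: [445.1, 280.6, 194.4]
ee_rot: [[-0.91, -0.325, 0.257], [0.192, 0.221, 0.956], [-0.368, 0.92, -0.139]]
force: [0.2, -0.1, -2.6]
opening: 6.2
grip_force: 78.8
```

Request:
send_rows(
  steps="-0.004 -0.007 -0.001 -0.002 -0.001 0.033 -1; -0.011 -0.017 -0.002 -0.005 -0.001 0.067 -1; -0.017 -0.028 -0.003 -0.008 -0.002 0.1 -1; -0.023 -0.038 -0.004 -0.011 -0.002 0.133 -1; -0.029 -0.048 -0.006 -0.014 -0.002 0.167 -1; -0.036 -0.059 -0.007 -0.017 -0.001 0.2 -1; -0.042 -0.069 -0.008 -0.02 0 0.233 -1; -0.048 -0.079 -0.009 -0.024 0.001 0.267 -1; -0.055 -0.09 -0.01 -0.027 0.002 0.3 -1; -0.061 -0.1 -0.011 -0.03 0.004 0.333 -1",
)

```text
time_s: 21.3
ee_pos: [462.4, 271.7, 180.8]
ee_rot: [[-0.751, 0.607, 0.26], [0.233, -0.125, 0.964], [0.617, 0.785, -0.048]]
force: [-0.4, 0.3, -1.3]
opening: 6.2
grip_force: 78.9
```

Request:
send_rows(
  steps="-0.012 0 -0.002 -0.002 0.002 0.033 -1; -0.024 0.001 -0.003 -0.004 0.004 0.067 -1; -0.036 0.001 -0.005 -0.006 0.007 0.1 -1; -0.048 0.002 -0.007 -0.008 0.009 0.133 -1; -0.06 0.002 -0.008 -0.009 0.012 0.167 -1; -0.072 0.002 -0.01 -0.01 0.015 0.2 -1; -0.08 0.003 -0.011 -0.011 0.017 0.222 -1; -0.084 0.003 -0.011 -0.011 0.018 0.233 -1; -0.084 0.003 -0.011 -0.011 0.018 0.233 -1; -0.084 0.003 -0.011 -0.011 0.018 0.233 -1",
)

```text
time_s: 22.3
ee_pos: [474.8, 265.6, 171.3]
ee_rot: [[-0.176, 0.949, 0.261], [0.031, -0.259, 0.965], [0.984, 0.178, 0.017]]
force: [-0.7, -0.5, -1.5]
opening: 6.5
grip_force: 78.6
```

Run:
```python
from plan4 import *
o=log(); p,R=fk(o["joints"],P,-1); print(o["time_s"],o["joints"],p,R,o["opening"],o["grip_force"],o["force"])
s=arm.snapshot("scene")[:,:,::-1]; cv2.imwrite("pics/raw_scene3.png",s)
t=arm.snapshot("top")[:,:,::-1]; cv2.imwrite("pics/raw_top3.png",t)
for n,X in {"mouth":np.r_[MOUTH,92]}.items(): print(proj("scene",X),proj("top",X))
print("up in tool axes",R.T@[0,0,1])
```

```text
22.3 [  -5.2835   33.7564  -20.5809  -98.5621  -85.0664 -114.9821] [474.8378 265.6027 171.2859] [[-0.1757  0.9493  0.2606]
 [ 0.0305 -0.2594  0.9653]
 [ 0.984   0.1776  0.0166]] 6.465925028600869 78.59734096680768 [-0.6956 -0.4927 -1.4908]
[213.6825 329.7512] [160.9403 206.3755]
up in tool axes [0.984  0.1776 0.0166]
```

The z force fell from about −2.6 N to −1.5 N, which suggests the cup is empty. One shake, then upright again over the box to check.

```bash
cat > p9.py <<'E'
from plan4 import *
o=arm.get_obs(); J=o["joints"]; s=fk(J,P,-1); g0=s[0]+54*s[1][:,2]
azt=75; h=np.array([np.cos(np.radians(azt)),np.sin(np.radians(azt)),0]); f=np.array([h[1],-h[0],0])
gend=np.r_[MOUTH,200]-46*f-40*h
poses=[s];q=J
for ps in np.r_[168,163,156,148:8:-8,6,2,0,0]:
    t=(170-ps)/170; R=Rt(azt,-1+26*t,ps); g=g0+(gend-g0)*t
    p=g-54*R[:,2]; q2=ik(p,R,q); assert q2 is not None; 
    if np.abs(q2-q).max()>9: print((q2-q).round(1))
    q=q2; poses.append((p,R))
show("end",q); rows(poses,-1,9)
E
python3 p9.py
```

```text
end [ 10.  10. -17. -76. -58.  17.] tcp [447. 284. 223.] k [379.  31. 345.] w [439.  79. 479.] el [ 88.  16. 661.]
0.003 -0.001 0 0.001 -0.001 -0.01 -1; 0.011 -0.004 0.001 0.002 -0.005 -0.038 -1; 0.023 -0.009 0.003 0.004 -0.011 -0.076 -1; 0.037 -0.014 0.005 0.007 -0.017 -0.121 -1; 0.05 -0.019 0.006 0.011 -0.023 -0.165 -1; 0.063 -0.025 0.008 0.016 -0.028 -0.21 -1; 0.077 -0.03 0.011 0.022 -0.033 -0.254 -1; 0.09 -0.035 0.013 0.029 -0.037 -0.298 -1; 0.103 -0.04 0.015 0.037 -0.041 -0.342 -1
0.011 0.009 0 0.007 -0.002 -0.044 -1; 0.022 0.019 0.001 0.013 -0.002 -0.089 -1; 0.033 0.028 0.002 0.02 -0.002 -0.133 -1; 0.044 0.038 0.003 0.028 -0.001 -0.178 -1; 0.055 0.047 0.004 0.035 0.001 -0.222 -1; 0.066 0.057 0.005 0.042 0.004 -0.266 -1; 0.077 0.066 0.006 0.049 0.009 -0.311 -1; 0.088 0.076 0.007 0.056 0.014 -0.355 -1; 0.099 0.085 0.009 0.062 0.02 -0.399 -1
-0.006 0.013 -0.001 0.004 0.006 -0.044 -1; -0.011 0.027 -0.001 0.006 0.012 -0.089 -1; -0.017 0.04 -0.002 0.008 0.019 -0.133 -1; -0.021 0.05 -0.002 0.009 0.024 -0.167 -1; -0.024 0.057 -0.003 0.01 0.028 -0.189 -1; -0.025 0.06 -0.003 0.01 0.03 -0.2 -1; -0.025 0.06 -0.003 0.01 0.03 -0.2 -1
max deg/row 8.1 mm/row 2.9
```

Request:
send_rows(
  steps="0.06 0.01 0 0 0 0 -1; 0.1 0.02 0 0 0 0 -1; 0.03 0.005 0 0 0 0 -1; 0 0 0 0 0 0 -1; 0.06 0.01 0 0 0 0 -1; 0.03 0.005 0 0 0 0 -1; 0 0 0 0 0 0 -1; 0 0 0 0 0 0 -1",
)

```text
time_s: 23.2
ee_pos: [474.4, 265.6, 169.7]
ee_rot: [[-0.173, 0.95, 0.26], [0.031, -0.259, 0.965], [0.984, 0.175, 0.016]]
force: [-0.0, 0.6, -1.8]
opening: 6.3
grip_force: 78.6
```

Request:
send_rows(
  steps="0.003 -0.001 0 0.001 -0.001 -0.01 -1; 0.011 -0.004 0.001 0.002 -0.005 -0.038 -1; 0.023 -0.009 0.003 0.004 -0.011 -0.076 -1; 0.037 -0.014 0.005 0.007 -0.017 -0.121 -1; 0.05 -0.019 0.006 0.011 -0.023 -0.165 -1; 0.063 -0.025 0.008 0.016 -0.028 -0.21 -1; 0.077 -0.03 0.011 0.022 -0.033 -0.254 -1; 0.09 -0.035 0.013 0.029 -0.037 -0.298 -1; 0.103 -0.04 0.015 0.037 -0.041 -0.342 -1",
)

```text
time_s: 24.1
ee_pos: [464.0, 271.2, 190.1]
ee_rot: [[-0.909, 0.331, 0.255], [0.289, 0.059, 0.955], [0.301, 0.942, -0.149]]
force: [-0.1, -1.0, -2.4]
opening: 6.2
grip_force: 78.8
```

Request:
send_rows(
  steps="0.011 0.009 0 0.007 -0.002 -0.044 -1; 0.022 0.019 0.001 0.013 -0.002 -0.089 -1; 0.033 0.028 0.002 0.02 -0.002 -0.133 -1; 0.044 0.038 0.003 0.028 -0.001 -0.178 -1; 0.055 0.047 0.004 0.035 0.001 -0.222 -1; 0.066 0.057 0.005 0.042 0.004 -0.266 -1; 0.077 0.066 0.006 0.049 0.009 -0.311 -1; 0.088 0.076 0.007 0.056 0.014 -0.355 -1; 0.099 0.085 0.009 0.062 0.02 -0.399 -1",
)

```text
time_s: 25.0
ee_pos: [452.0, 279.7, 212.0]
ee_rot: [[-0.633, -0.735, 0.242], [-0.113, 0.397, 0.911], [-0.766, 0.549, -0.334]]
force: [-0.5, -0.3, -2.3]
opening: 6.3
grip_force: 78.6
```

Request:
send_rows(
  steps="-0.006 0.013 -0.001 0.004 0.006 -0.044 -1; -0.011 0.027 -0.001 0.006 0.012 -0.089 -1; -0.017 0.04 -0.002 0.008 0.019 -0.133 -1; -0.021 0.05 -0.002 0.009 0.024 -0.167 -1; -0.024 0.057 -0.003 0.01 0.028 -0.189 -1; -0.025 0.06 -0.003 0.01 0.03 -0.2 -1; -0.025 0.06 -0.003 0.01 0.03 -0.2 -1",
)

```text
time_s: 25.7
ee_pos: [446.4, 284.5, 222.7]
ee_rot: [[-0.109, -0.966, 0.233], [-0.41, 0.258, 0.875], [-0.906, -0.0, -0.424]]
force: [0.2, -0.2, -2.0]
opening: 6.3
grip_force: 78.4
```

Run:
```python
from plan4 import *
o=log(); p,R=fk(o["joints"],P,-1); print(o["time_s"],o["joints"],p,o["opening"],o["force"])
t=arm.snapshot("top")[:,:,::-1]; cv2.imwrite("pics/raw_top4.png",t); cv2.imwrite("pics/raw_scene4.png",arm.snapshot("scene")[:,:,::-1])
L,u,b=lip(R,p+54*R[:,2],25); rc=b+88*u; uv=proj("top",rc); print(uv,u,b)
cx,cy=map(int,uv.round()); c=t[cy-15:cy+16,cx-15:cx+36].astype(int); d=(c[:,:,2]-c[:,:,0])//10; v=c.max(2)//26
for a,b in zip(d,v): print("".join("%X"%min(max(x,0),15) for x in a),"  ","".join(str(x) for x in b))
```

```text
25.7 [ 10.2918   9.8906 -17.1556 -76.1475 -57.5462  17.3113] [446.3585 284.54   222.6832] 6.32405820600884 [ 0.1845 -0.1737 -1.9852]
[133.9177 204.8425] [0.0001 0.0015 1.    ] [475.4501 393.5441 139.6968]
000000000000001111112368643222222222222222222333322    666666666666677767777777532111112222222222222222222
000000000000000000112378642222222222222222222222222    766666666655433345677777532111111111111111111221222
000000000000000000011378643222222222222222222222222    666666665432222222345677532111111111111111111111111
000000000000000000000135532222223333222222222222222    666666543222212222223467522111122222222222222211111
000000000000000000000012232222234555555544444444333    666665322222211122222235422111223444444333333332222
000000000000000000000000012222245667788888888887777    666653222222222112222223332111234446777666666665555
000000000000000000000000001222245667889999998999998    666532222222222211222222232111234446777777777777776
000000000000000000000000000122245667889999988999998    665322222222222222222222232111234456777777777777776
000000000000000000000000000012245677889
[... 1721 characters left out ...]
000    666776422123446777776432111111111244432111111000000
000000000000000000000000000000000000000000000000000    667777753222345776643221111222210112443111111000011
000000000000000000000000000000000000000000000000232    667788776444556653322111111234431101122111111111222
000000011100000000000000000000000000000000000000110    667788877643333322211111111223454310011001111111111
001111001111000000000000000000000000001100000000000    677778877775322211111111111112345542111100011111111
011111101110000000000000000000000000002322100000000    677777887777643221111111111111123444212221100111111
011111101100000000000000000011100000001233321000000    777777788777776432211111111122111223211222221101111
```

The cup interior shows no brown now, so it is empty. Planning the carry to the free right part of the rack.

```bash
cat > p10.py <<'E'
from plan4 import *
print("mill top",ray("top",(247,166),170),"foot",ray("top",(250,187),0))
o=arm.get_obs(); J=o["joints"]; s=fk(J,P,-1)
tgt=np.array([440.0,-364.5])+95*np.array([.108,-.994]); print(tgt)
a=-95
def cupik(b,a,J0): p,R=tool_from_cup(Rcup(a),b,25,0); return ik(p,R,J0)
Jm=cupik(np.array([440,80,225.]),-50,J)
Jh=None
for J0 in(Jm,Jm+[-50,0,0,0,0,0],np.array([-66,13,-14,-66,-48,7.])):
    Jh=cupik(np.r_[tgt,110],a,J0)
    if Jh is not None: break
Jd=cupik(np.r_[tgt,9],a,Jh); print(Jm,Jh,Jd)
from scipy.interpolate import CubicSpline
n=34; sp=CubicSpline([0,.45,1],[J,Jm,Jh],bc_type='clamped'); path=[sp(t) for t in np.linspace(0,1,n+1)]
path+= [Jh]
for i,q in enumerate(path):
    if i%4==0 or i==n:
        p,R=fk(q,P,-1); L,u,b=lip(R,p+54*R[:,2],25); el,w,k=pts(q); print(i,q.round(0),"base",b.round(0),"uz",u[2].round(2),"k",k.round(0),"w",w.round(0),"el",el.round(0))
print("max joint step",np.abs(np.diff(path,axis=0)).max(0).round(1))
rows([fk(q,P,-1) for q in path],-1,7)
np.save("Jh.npy",Jh);np.save("Jd.npy",Jd)
E
python3 p10.py
```

```text
mill top [702.5541 108.728  170.    ] foot [681.2501 104.7307   0.    ]
[ 450.26 -458.93]
[-31.0052 -17.0601 -27.9924 -67.2698 -68.2977   2.2714] [-74.898   17.6682 -12.1288 -76.0156 -61.2937  21.7015] [-77.2606  29.004  -15.264  -82.7458 -60.4796  38.3915]
0 [ 10.  10. -17. -76. -58.  17.] base [476. 393. 139.] uz 1.0 k [379.  31. 345.] w [439.  80. 479.] el [ 88.  16. 661.]
4 [  6.   6. -19. -75. -59.  15.] base [472. 356. 162.] uz 1.0 k [355.  -2. 365.] w [412.  45. 500.] el [ 50.   5. 667.]
8 [ -4.  -4. -23. -72. -63.   9.] base [459. 268. 199.] uz 1.0 k [291. -70. 399.] w [341. -25. 538.] el [-37.   3. 668.]
12 [-18. -13. -27. -69. -66.   4.] base [441. 167. 220.] uz 1.0 k [ 207. -128.  423.] w [256. -85. 563.] el [-115.   38.  655.]
16 [-34. -17. -28. -67. -68.   2.] base [443.  60. 225.] uz 1.0 k [ 145. -168.  431.] w [ 201. -134.  570.] el [-127.   85.  646.]
20 [-48. -12. -26. -68. -68.   5.] base [467. -71. 220.] uz 1.0 k [ 123. -222.  425.] w [ 188. -208.  564.] el [-73.  81. 657.]
24 [-60.  -2. -21. -71. -66.  11.] base [ 481. -223.  198.] uz 1.0 k [ 112. -297.  401.] w [
[... 1237 characters left out ...]
1 0.041 -1; 0.233 -0.561 -0.457 0.105 0 0.049 -1; 0.29 -0.683 -0.538 0.121 0 0.056 -1
0.041 -0.155 -0.031 0.016 -0.001 0.007 -1; 0.092 -0.311 -0.064 0.031 -0.001 0.014 -1; 0.151 -0.466 -0.101 0.046 -0.001 0.021 -1; 0.219 -0.616 -0.139 0.06 -0.002 0.028 -1; 0.294 -0.757 -0.178 0.073 -0.002 0.034 -1; 0.373 -0.889 -0.218 0.085 -0.001 0.039 -1; 0.453 -1.007 -0.255 0.096 -0.001 0.044 -1
0.063 -0.119 -0.001 0.01 0 0.004 -1; 0.123 -0.221 -0.003 0.018 0.001 0.008 -1; 0.175 -0.303 -0.005 0.024 0.001 0.011 -1; 0.217 -0.364 -0.006 0.029 0.002 0.013 -1; 0.244 -0.402 -0.007 0.032 0.002 0.015 -1; 0.254 -0.415 -0.007 0.033 0.002 0.015 -1; 0.254 -0.415 -0.007 0.033 0.002 0.015 -1
max deg/row 3.5 mm/row 33.9
```

Request:
send_rows(
  steps="-0.002 0 -0.015 0.001 0 0 -1; -0.006 -0.001 -0.059 0.004 -0.001 0.002 -1; -0.012 -0.001 -0.127 0.009 -0.001 0.004 -1; -0.017 0 -0.216 0.016 -0.002 0.007 -1; -0.019 0.003 -0.32 0.024 -0.003 0.011 -1; -0.018 0.01 -0.436 0.034 -0.004 0.016 -1; -0.011 0.02 -0.558 0.045 -0.004 0.021 -1",
)

```text
time_s: 26.5
ee_pos: [416.4, 187.3, 272.7]
ee_rot: [[-0.169, -0.913, 0.371], [-0.377, 0.408, 0.832], [-0.911, 0.0, -0.413]]
force: [0.3, -0.3, -1.6]
opening: 6.6
grip_force: 78.4
```

Request:
send_rows(
  steps="0.011 -0.005 -0.126 0.013 0 0.006 -1; 0.027 -0.007 -0.253 0.027 0 0.012 -1; 0.05 -0.008 -0.376 0.042 0 0.019 -1; 0.077 -0.009 -0.495 0.057 0.001 0.026 -1; 0.108 -0.013 -0.608 0.074 0.001 0.033 -1; 0.142 -0.022 -0.716 0.091 0.002 0.041 -1; 0.179 -0.039 -0.818 0.109 0.003 0.049 -1",
)

```text
time_s: 27.2
ee_pos: [356.5, 34.7, 307.4]
ee_rot: [[-0.299, -0.699, 0.65], [-0.297, 0.715, 0.633], [-0.907, -0.004, -0.421]]
force: [0.1, -0.1, -1.0]
opening: 6.4
grip_force: 78.4
```

Request:
send_rows(
  steps="0.033 -0.065 -0.082 0.018 0.001 0.008 -1; 0.066 -0.142 -0.159 0.035 0.001 0.017 -1; 0.101 -0.232 -0.232 0.053 0.001 0.025 -1; 0.14 -0.333 -0.305 0.071 0.001 0.033 -1; 0.183 -0.444 -0.38 0.088 0.001 0.041 -1; 0.233 -0.561 -0.457 0.105 0 0.049 -1; 0.29 -0.683 -0.538 0.121 0 0.056 -1",
)

```text
time_s: 27.9
ee_pos: [365.7, -148.3, 300.3]
ee_rot: [[-0.393, -0.348, 0.851], [-0.149, 0.938, 0.314], [-0.908, -0.004, -0.42]]
force: [0.8, 0.1, -2.5]
opening: 6.6
grip_force: 78.4
```

Request:
send_rows(
  steps="0.041 -0.155 -0.031 0.016 -0.001 0.007 -1; 0.092 -0.311 -0.064 0.031 -0.001 0.014 -1; 0.151 -0.466 -0.101 0.046 -0.001 0.021 -1; 0.219 -0.616 -0.139 0.06 -0.002 0.028 -1; 0.294 -0.757 -0.178 0.073 -0.002 0.034 -1; 0.373 -0.889 -0.218 0.085 -0.001 0.039 -1; 0.453 -1 -0.255 0.096 -0.001 0.044 -1",
)

```text
time_s: 28.6
ee_pos: [356.9, -365.9, 239.7]
ee_rot: [[-0.416, -0.024, 0.909], [-0.014, 1.0, 0.02], [-0.909, -0.004, -0.417]]
force: [-0.5, 0.1, -0.8]
opening: 6.5
grip_force: 78.4
```

Request:
send_rows(
  steps="0.063 -0.119 -0.001 0.01 0 0.004 -1; 0.123 -0.221 -0.003 0.018 0.001 0.008 -1; 0.175 -0.303 -0.005 0.024 0.001 0.011 -1; 0.217 -0.364 -0.006 0.029 0.002 0.013 -1; 0.244 -0.402 -0.007 0.032 0.002 0.015 -1; 0.254 -0.415 -0.007 0.033 0.002 0.015 -1; 0.254 -0.415 -0.007 0.033 0.002 0.015 -1; 0.254 -0.415 -0.007 0.033 0.002 0.015 -1",
)

```text
time_s: 29.4
ee_pos: [338.0, -447.5, 194.6]
ee_rot: [[-0.42, 0.086, 0.903], [0.033, 0.996, -0.08], [-0.907, -0.004, -0.422]]
force: [0.5, -0.1, -2.4]
opening: 6.1
grip_force: 78.4
```

```bash
cat > p11.py <<'E'
from plan4 import *
o=log(); q=o["joints"]; p,R=fk(q,P,-1); L,u,b=lip(R,p+54*R[:,2],25); print(o["time_s"],q,p,"base",b,"u",u,o["opening"],o["force"])
t=arm.snapshot("top")[:,:,::-1]; cv2.imwrite("pics/raw_top5.png",t)
uv=proj("top",b+88*u); print("pred rim px",uv)
# seen rim: bright/dark cup; estimate by Hough in the neighbourhood
cx,cy=map(int,uv.round()); g=cv2.cvtColor(t[cy-30:cy+30,cx-30:cx+30],cv2.COLOR_BGR2GRAY); G=cv2.resize(g,None,fx=4,fy=4,interpolation=cv2.INTER_CUBIC)
c=cv2.HoughCircles(G,cv2.HOUGH_GRADIENT,1,40,param1=100,param2=15,minRadius=45,maxRadius=70); print(None if c is None else (c[0,:3]/4+[cx-30,cy-30,0]))
tgt=np.array([450.3,-458.9]); Rc=Rcup(-95); p2,R2=tool_from_cup(Rc,np.r_[tgt,9],25,0)
print("to z=9:",go(p2,R2)); p3,_=tool_from_cup(Rc,np.r_[tgt,16],25,0); print("z=16",go(p3,R2)); print("down in tool",R.T@[0,0,-1])
E
python3 p11.py
```

```text
29.4 [-74.8339  17.3704 -12.28   -76.0505 -61.2592  21.8041] [ 337.9771 -447.5176  194.6204] base [ 450.5643 -457.5858  111.9298] u [-0.0008  0.0042  1.    ] 6.096277092615776 [ 0.4799 -0.0515 -2.4081]
pred rim px [405.185  289.0454]
[[405.375 287.125  13.2  ]
 [411.375 309.625  12.85 ]]
to z=9: [ 0.4666 -0.0056  0.2163 -0.0002  0.0004  0.0014]
z=16 [ 0.4349 -0.0057  0.2016 -0.0002  0.0004  0.0014]
down in tool [0.9068 0.0041 0.4216]
```

Run:
```python
from plan4 import *
w=arm.snapshot("wrist")[:,:,::-1]; cv2.imwrite("pics/raw_w5.png",w); W=cv2.resize(w,(300,225))
p1=cv2.imread("pics/p1.png")[:225,500:800]
for (x0,y0,x1,y1) in((110,85,185,150),(112,95,182,130)):
    T=p1[y0:y1,x0:x1]; r=cv2.matchTemplate(W,T,cv2.TM_CCOEFF_NORMED); _,m,_,l=cv2.minMaxLoc(r); print(m,l,(x0,y0))
def hough(t,cx,cy):
    g=cv2.cvtColor(t[cy-30:cy+30,cx-30:cx+30],cv2.COLOR_BGR2GRAY); G=cv2.resize(g,None,fx=4,fy=4,interpolation=cv2.INTER_CUBIC)
    c=cv2.HoughCircles(G,cv2.HOUGH_GRADIENT,1,40,param1=100,param2=15,minRadius=45,maxRadius=70); return None if c is None else (c[0,:2]/4+[cx-30,cy-30,0])
print("mug (hand 353,285.3)",hough(cv2.imread("pics/raw_top.png"),353,285)); print("cup (hand 222.2,237)",hough(cv2.imread("pics/raw_top.png"),222,237)); print("cup4 pred 133.9,204.8",hough(cv2.imread("pics/raw_top4.png"),134,205)); print("cup2 pred 136.3,206.2",hough(cv2.imread("pics/raw_top2.png"),136,206))
```

```text
0.46416813135147095 (142, 31) (110, 85)
0.7580167651176453 (112, 102) (112, 95)
mug (hand 353,285.3) [[354.375 286.125  13.75 ]]
cup (hand 222.2,237) [[221.625 235.375  12.2  ]]
cup4 pred 133.9,204.8 [[132.875 204.375  12.9  ]
 [158.625 202.375  14.15 ]]
cup2 pred 136.3,206.2 [[134.375 205.125  13.375]
 [161.875 204.375  16.25 ]]
```

Run:
```python
from plan4 import *
t=cv2.imread("pics/raw_top5.png"); w=cv2.imread("pics/raw_w5.png"); p1=cv2.imread("pics/p1.png")[:225,500:800]
A=cv2.resize(t[255:325,335:435],(500,350),interpolation=cv2.INTER_CUBIC)
b=np.array([450.56,-457.59,111.9]); 
for a in np.arange(0,360,30):
    u=(proj("top",b+[41*np.cos(np.radians(a)),41*np.sin(np.radians(a)),88])-[335,255]+.5)*5-.5; cv2.circle(A,tuple(int(x) for x in u.round()),1,(0,0,255),-1)
B=np.vstack([cv2.resize(w,(300,225)),p1]); B=cv2.resize(B,(300,450)); A=cv2.copyMakeBorder(A,0,100,0,0,cv2.BORDER_CONSTANT)
cv2.imwrite("pics/p5.png",np.hstack([A,B]))
```

```text
(no output)
```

View pics/p5.png

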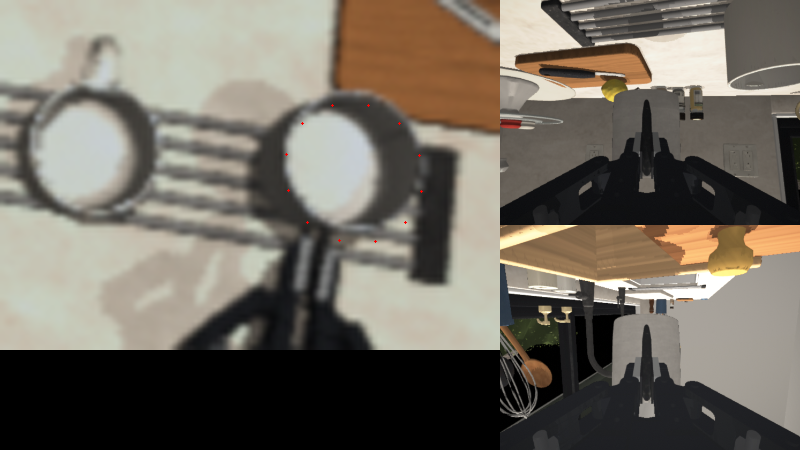

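Top crop: rim centre at (352,162), predicted (353,172); the Hough fit agrees. So the cup has slipped about 6 mm outward in the grip. The mug is at (90,150), well clear. I'll correct the target by that amount.

Run:
```python
from plan4 import *
o=arm.get_obs(); p,R=fk(o["joints"],P,-1); L,u,b=lip(R,p+54*R[:,2],25)
s=ray("top",(405.4,287.2),198); print("seen",s,"model",b+88*u); d=s[:2]-b[:2]; print("slip",d)
tgt=np.array([450.3,-458.9]); 
for z in(24,14,9):
    T=p+np.r_[tgt-(s[:2]),z-b[2]]; print(z,R.T@(T-p)/200)
```

```text
seen [ 456.2109 -457.2001  198.    ] model [ 450.5757 -457.2079  199.9908]
slip [5.5667 0.3998]
24 [ 0.4111 -0.0091  0.1595]
14 [ 0.4564 -0.0089  0.1805]
9 [ 0.4791 -0.0088  0.1911]
```

Request:
send_rows(
  steps="0.03 -0.001 0.01 0 0 0 -1; 0.1 -0.002 0.04 0 0 0 -1; 0.19 -0.004 0.075 0 0 0 -1; 0.28 -0.006 0.11 0 0 0 -1; 0.36 -0.008 0.14 0 0 0 -1; 0.4 -0.009 0.155 0 0 0 -1; 0.411 -0.009 0.16 0 0 0 -1; 0.42 -0.009 0.164 0 0 0 -1; 0.425 -0.009 0.166 0 0 0 -1; 0.425 -0.009 0.166 0 0 0 -1",
)

```text
time_s: 30.5
ee_pos: [332.0, -449.7, 103.7]
ee_rot: [[-0.42, 0.086, 0.903], [0.032, 0.996, -0.08], [-0.907, -0.005, -0.422]]
force: [-0.2, 0.1, -1.8]
opening: 6.1
grip_force: 78.4
```

Request:
send_rows(
  steps="0.004 0 0.002 0 0 0 -1; 0.008 0 0.004 0 0 0 -1; 0.012 0 0.006 0 0 0 -1; 0.012 0 0.006 0 0 0 -1",
)

```text
time_s: 30.9
ee_pos: [331.9, -449.5, 100.3]
ee_rot: [[-0.421, 0.087, 0.903], [0.033, 0.996, -0.08], [-0.907, -0.004, -0.422]]
force: [0.3, 0.6, -1.4]
opening: 6.3
grip_force: 78.4
```

Request:
send_rows(
  steps="0.004 0 0.002 0 0 0 -1; 0.008 0 0.004 0 0 0 -1; 0.012 0 0.006 0 0 0 -1; 0.012 0 0.006 0 0 0 -1",
)

```text
time_s: 31.3
ee_pos: [332.0, -449.5, 97.5]
ee_rot: [[-0.421, 0.087, 0.903], [0.034, 0.996, -0.08], [-0.907, -0.003, -0.422]]
force: [0.2, -0.1, -2.2]
opening: 6.8
grip_force: 78.4
```

Request:
send_rows(
  steps="0.004 0 0.002 0 0 0 -1; 0.008 0 0.004 0 0 0 -1; 0.008 0 0.004 0 0 0 -1",
)

```text
time_s: 31.6
ee_pos: [332.1, -449.5, 95.8]
ee_rot: [[-0.421, 0.087, 0.903], [0.033, 0.996, -0.08], [-0.907, -0.004, -0.422]]
force: [1.1, -0.8, -1.4]
opening: 6.2
grip_force: 78.4
```

Request:
send_rows(
  steps="0.004 0 0.002 0 0 0 -1; 0.008 0 0.004 0 0 0 -1; 0.008 0 0.004 0 0 0 -1",
)

```text
time_s: 31.9
ee_pos: [332.2, -449.7, 94.2]
ee_rot: [[-0.42, 0.087, 0.903], [0.033, 0.996, -0.08], [-0.907, -0.004, -0.422]]
force: [-0.4, 0.1, -0.7]
opening: 6.3
grip_force: 78.4
```

Request:
send_rows(
  steps="0.002 0 0.001 0 0 0 -1; 0.004 0 0.002 0 0 0 -1; 0.004 0 0.002 0 0 0 -1",
)

```text
time_s: 32.2
ee_pos: [332.3, -449.8, 93.8]
ee_rot: [[-0.42, 0.087, 0.904], [0.032, 0.996, -0.08], [-0.907, -0.004, -0.421]]
force: [-1.9, 0.5, 3.2]
opening: 6.2
grip_force: 78.9
```

Request:
send_rows(
  steps="0.002 0 0.001 0 0 0 -1; 0.004 0 0.002 0 0 0 -1; 0.004 0 0.002 0 0 0 -1",
)

```text
time_s: 32.5
ee_pos: [332.4, -449.9, 93.5]
ee_rot: [[-0.419, 0.086, 0.904], [0.032, 0.996, -0.08], [-0.908, -0.005, -0.42]]
force: [-4.5, 1.0, 6.5]
opening: 6.3
grip_force: 79.5
```

Request:
send_rows(
  steps="0.002 0 0.001 0 0 0 -1; 0.004 0 0.002 0 0 0 -1; 0.004 0 0.002 0 0 0 -1",
)

```text
time_s: 32.8
ee_pos: [332.5, -450.1, 93.4]
ee_rot: [[-0.418, 0.086, 0.904], [0.031, 0.996, -0.08], [-0.908, -0.006, -0.419]]
force: [-7.5, 1.9, 11.1]
opening: 6.2
grip_force: 80.0
```

Contact at 94 mm TCP height, so the cup stands on the rods. Unloading, opening, and backing straight off.

Request:
send_rows(
  steps="-0.004 0 -0.002 0 0 0 -1; -0.006 0 -0.003 0 0 0 -1; -0.006 0 -0.003 0 0 0 -0.85; -0.006 0 -0.003 0 0 0 -0.6; -0.006 0 -0.003 0 0 0 -0.2; -0.006 0 -0.003 0 0 0 -0.1; -0.006 0 -0.003 0 0 0 -0.1; -0.006 0 -0.003 0 0 0 -0.1",
  grip_force=30,
)

```text
time_s: 33.6
ee_pos: [332.1, -449.5, 92.5]
ee_rot: [[-0.421, 0.087, 0.903], [0.034, 0.996, -0.08], [-0.906, -0.003, -0.422]]
force: [0.8, -0.3, -0.1]
opening: 38.4
grip_force: 0.0
```

Request:
send_rows(
  steps="0 0 -0.03 0 0 0 -0.1; 0 0 -0.1 0 0 0 -0.1; 0 0 -0.2 0 0 0 -0.1; 0 0 -0.32 0 0 0 -0.1; -0.03 0 -0.44 0 0 0 -0.1; -0.12 0 -0.54 0 0 0 -0.1; -0.26 0 -0.62 0 0 0 -0.1; -0.42 0 -0.7 0 0 0 0; -0.56 0 -0.77 0 0 0 0.2; -0.64 0 -0.8 0 0 0 0.2; -0.64 0 -0.8 0 0 0 0.2",
)

```text
time_s: 34.7
ee_pos: [240.8, -441.4, 279.8]
ee_rot: [[-0.421, 0.087, 0.903], [0.027, 0.996, -0.083], [-0.907, -0.011, -0.421]]
force: [-0.7, 0.4, -1.0]
opening: 51.1
grip_force: 0.0
```

```bash
cat > p12.py <<'E'
from plan4 import *
o=log(); J=o["joints"]; print(o["time_s"],J,o["ee_pos"],o["opening"])
t=arm.snapshot("top")[:,:,::-1]; cv2.imwrite("pics/raw_top6.png",t)
uv=proj("top",[450.3,-458.9,97]);cx,cy=map(int,uv.round()); g=cv2.cvtColor(t[cy-30:cy+30,cx-30:cx+30],cv2.COLOR_BGR2GRAY); G=cv2.resize(g,None,fx=4,fy=4,interpolation=cv2.INTER_CUBIC)
c=cv2.HoughCircles(G,cv2.HOUGH_GRADIENT,1,40,param1=100,param2=15,minRadius=45,maxRadius=70); print(uv,c[0]/4+[cx-30,cy-30,0]); print("cup",[ray("top",x[:2]/4+[cx-30,cy-30],97) for x in c[0]])
# walnuts in the box: brown blobs vs. pale floor
u0=proj("top",np.r_[MOUTH,20]); cx,cy=map(int,u0.round()); c=t[cy-22:cy+23,cx-25:cx+26].astype(int); v=c.max(2)//26
for a in v: print("".join(str(x) for x in a))
# changed pixels outside: compare with the first top image, list blobs
o0=cv2.imread("pics/raw_top.png"); d=(np.abs(t.astype(int)-o0).max(2)>45).astype(np.uint8); d[:150]=0
n,l,s,ce=cv2.connectedComponentsWithStats(d)
for i in range(1,n):
    if s[i,4]>12: print("diff",s[i],ce[i].round(0))
# path to the knob
Jt=None
EOT=0
E
python3 p12.py
```

```text
34.7 [-85.0672   8.5858  -9.544  -68.5607 -73.5123  13.3935] [ 240.7957 -441.3569  279.7718] 51.07319256317998
[397.0164 290.9755] [[397.875 290.875  12.65 ]
 [408.625 291.125  17.35 ]
 [414.625 267.375  11.65 ]]
cup [array([ 451.3374, -461.4793,   97.    ]), array([ 459.6799, -494.7683,   97.    ]), array([ 538.9826, -498.0204,   97.    ])]
775322222222222222222333334434444444555565675357777
775321111111111111122222222222222222223334674236777
775221111111111111111111111111111121122224674224677
775321111111111111111111111111111111111125774212467
775221111222222222111111111111111111111125764211256
774221111233444443333333322222222211112225764211246
764221111234466666666666655555444322333446753111124
763211111344467777777777767665555433554456752111123
753211111334467777777777777765566543344556752111123
753211111344577777777777777765666543345566742111123
752211112344567777777777766655555443344567742111123
753211112344677777777765554444454433233457752111233
742211112344677777777655554433443333333367742111233
642211112344677777777655554433222223454367642111233
6321111123446777777765555554
[... 1615 characters left out ...]
. 210.]
diff [151 195  30  30 586] [164. 211.]
diff [209 223  31  35 695] [224. 238.]
diff [   0  231   86   58 1819] [ 42. 263.]
diff [153 237   9   8  47] [157. 240.]
diff [ 120  254   66   34 1413] [158. 270.]
diff [104 264   7   4  19] [107. 265.]
diff [379 278  32  36 527] [394. 293.]
diff [  0 285   4   5  16] [  1. 287.]
diff [  0 319  20  11  69] [ 10. 323.]
diff [ 18 330  41  22 180] [ 39. 340.]
diff [   0  335   82   82 3635] [ 35. 376.]
diff [ 363  334   53   86 2700] [389. 382.]
diff [ 162  336  120   84 5849] [226. 381.]
diff [267 336  18   6  42] [276. 338.]
diff [370 346   7   9  31] [373. 350.]
diff [  61  369   82   51 2552] [101. 401.]
diff [106 371  46  25 528] [129. 383.]
```

The cup stands at about (451,−461), centred on the rack, with no new blob on the worktop. Now planning the return to the knob.

```bash
cat > p13.py <<'E'
from plan4 import *
J=arm.get_obs()["joints"]
a=np.radians(11.7);y=np.array([np.sin(a),-np.cos(a),0]);z=np.array([0,0,-1.]);R=np.c_[np.cross(y,z),y,z]
Jt=ik(np.array([403.3,335.5,240]),R,np.array([57,14,2,0,-77,45.])); print(Jt)
n=32;t=np.linspace(0,1,n+1);t=np.where(t<.12,t*t/.24,np.where(t>.88,.88-(1-t)**2/.24,t-.06))/.88
bump=np.array([0,-10,-2,0,0,0]) 
path=[J+(Jt-J)*x+bump*np.sin(np.pi*x) for x in t]
for i,q in enumerate(path):
    if i%4==0: p,Rr=fk(q,P,-1); el,w,k=pts(q); print(i,q.round(0),"tcp",p.round(0),"tip",(p+75*Rr[:,2]).round(0),"k",k.round(0),"w",w.round(0),"el",el.round(0))
print(np.abs(np.diff(path,axis=0)).max(0).round(1)); rows([fk(q,P,-1) for q in path],0.2,6)
E
python3 p13.py
```

```text
[ 56.8731  13.3964  -4.8134  -0.     -71.7902  44.8269]
0 [-85.   9. -10. -69. -73.  13.] tcp [ 241. -441.  278.] tip [ 308. -447.  246.] k [ -21. -417.  400.] w [  39. -458.  536.] el [  7. -79. 663.]
4 [-75.   7. -10. -64. -73.  16.] tcp [ 293. -387.  276.] tip [ 358. -380.  240.] k [  42. -410.  419.] w [ 118. -430.  551.] el [ 16. -59. 665.]
8 [-54.   3. -10. -54. -73.  20.] tcp [ 362. -278.  276.] tip [ 415. -254.  229.] k [ 154. -372.  454.] w [ 245. -343.  576.] el [ 18. -26. 668.]
12 [-34.   1. -10. -44. -73.  25.] tcp [ 401. -175.  275.] tip [ 439. -141.  220.] k [ 256. -309.  486.] w [ 335. -228.  592.] el [ 10.  -7. 669.]
16 [-14.   1.  -9. -34. -73.  29.] tcp [426. -78. 272.] tip [447. -42. 209.] k [ 346. -218.  512.] w [392. -98. 597.] el [  9.  -2. 669.]
20 [  6.   3.  -8. -25. -72.  34.] tcp [444.  21. 265.] tip [450.  52. 197.] k [418. -97. 528.] w [416.  44. 591.] el [ 24.   3. 668.]
24 [ 26.   6.  -7. -15. -72.  38.] tcp [449. 133. 256.] tip [447. 153. 184.] k [458.  59. 536.] w [400. 197. 574.] el [ 50.  24. 666.]
28 [ 46.  11.  -6.  -5. -72.  43.] tcp [429. 263. 2
[... 966 characters left out ...]
.165 0.2; -0.575 0.182 0.443 -0.115 0.014 -0.198 0.2
-0.095 -0.049 0.068 -0.017 0.002 -0.034 0.2; -0.194 -0.096 0.138 -0.034 0.003 -0.069 0.2; -0.297 -0.141 0.21 -0.051 0.005 -0.104 0.2; -0.406 -0.183 0.284 -0.067 0.007 -0.14 0.2; -0.521 -0.222 0.361 -0.083 0.008 -0.176 0.2; -0.643 -0.255 0.439 -0.098 0.01 -0.212 0.2
-0.079 -0.122 0.053 -0.015 0.003 -0.037 0.2; -0.17 -0.245 0.107 -0.029 0.006 -0.074 0.2; -0.271 -0.366 0.164 -0.043 0.009 -0.111 0.2; -0.386 -0.485 0.222 -0.056 0.013 -0.149 0.2; -0.501 -0.59 0.275 -0.068 0.017 -0.184 0.2; -0.591 -0.662 0.314 -0.076 0.02 -0.209 0.2
-0.019 -0.072 0.006 -0.005 0.002 -0.015 0.2; -0.026 -0.096 0.008 -0.006 0.003 -0.02 0.2
max deg/row 7.2 mm/row 35.0
```

Request:
send_rows(
  steps="-0.007 0.018 0.015 -0.003 0.002 -0.003 0.2; -0.026 0.072 0.059 -0.013 0.006 -0.014 0.2; -0.056 0.164 0.128 -0.03 0.013 -0.031 0.2; -0.095 0.293 0.215 -0.053 0.022 -0.056 0.2; -0.133 0.437 0.298 -0.078 0.031 -0.085 0.2; -0.166 0.581 0.37 -0.103 0.038 -0.114 0.2",
)

```text
time_s: 35.35
ee_pos: [332.7, -331.0, 273.4]
ee_rot: [[-0.476, -0.364, 0.801], [-0.327, 0.918, 0.223], [-0.817, -0.156, -0.556]]
force: [0.7, -0.3, 0.7]
opening: 51.5
grip_force: 0.0
```

Request:
send_rows(
  steps="-0.082 0.096 0.094 -0.024 0.007 -0.03 0.2; -0.158 0.196 0.179 -0.047 0.014 -0.06 0.2; -0.23 0.296 0.257 -0.07 0.019 -0.09 0.2; -0.297 0.397 0.328 -0.092 0.024 -0.121 0.2; -0.359 0.498 0.393 -0.114 0.028 -0.153 0.2; -0.418 0.6 0.453 -0.135 0.031 -0.184 0.2",
)

```text
time_s: 35.95
ee_pos: [401.7, -173.6, 272.7]
ee_rot: [[-0.175, -0.849, 0.498], [-0.772, 0.433, 0.466], [-0.611, -0.303, -0.731]]
force: [0.7, -0.2, -1.0]
opening: 51.1
grip_force: 0.0
```

Request:
send_rows(
  steps="-0.1 0.024 0.077 -0.02 0.003 -0.032 0.2; -0.197 0.051 0.151 -0.04 0.006 -0.065 0.2; -0.293 0.08 0.225 -0.059 0.009 -0.098 0.2; -0.387 0.111 0.298 -0.078 0.011 -0.131 0.2; -0.481 0.145 0.37 -0.097 0.012 -0.165 0.2; -0.575 0.182 0.443 -0.115 0.014 -0.198 0.2",
)

```text
time_s: 36.55
ee_pos: [435.5, -28.3, 267.3]
ee_rot: [[0.381, -0.908, 0.171], [-0.847, -0.269, 0.458], [-0.37, -0.32, -0.872]]
force: [0.7, -0.2, 0.8]
opening: 51.4
grip_force: 0.0
```

Request:
send_rows(
  steps="-0.095 -0.049 0.068 -0.017 0.002 -0.034 0.2; -0.194 -0.096 0.138 -0.034 0.003 -0.069 0.2; -0.297 -0.141 0.21 -0.051 0.005 -0.104 0.2; -0.406 -0.183 0.284 -0.067 0.007 -0.14 0.2; -0.521 -0.222 0.361 -0.083 0.008 -0.176 0.2; -0.643 -0.255 0.439 -0.098 0.01 -0.212 0.2",
)

```text
time_s: 37.15
ee_pos: [448.7, 134.5, 254.9]
ee_rot: [[0.869, -0.494, -0.034], [-0.471, -0.844, 0.256], [-0.155, -0.206, -0.966]]
force: [1.2, 0.0, -0.1]
opening: 51.7
grip_force: 0.0
```

Request:
send_rows(
  steps="-0.079 -0.122 0.053 -0.015 0.003 -0.037 0.2; -0.17 -0.245 0.107 -0.029 0.006 -0.074 0.2; -0.271 -0.366 0.164 -0.043 0.009 -0.111 0.2; -0.386 -0.485 0.222 -0.056 0.013 -0.149 0.2; -0.501 -0.59 0.275 -0.068 0.017 -0.184 0.2; -0.591 -0.662 0.314 -0.076 0.02 -0.209 0.2",
)

```text
time_s: 37.75
ee_pos: [409.6, 318.8, 240.0]
ee_rot: [[0.989, 0.149, -0.015], [0.149, -0.989, 0.016], [-0.013, -0.018, -1.0]]
force: [0.4, -1.6, -0.5]
opening: 51.4
grip_force: 0.0
```

Request:
send_rows(
  steps="-0.019 -0.072 0.006 -0.005 0.002 -0.015 0.2; -0.026 -0.096 0.008 -0.006 0.003 -0.02 0.2; -0.026 -0.096 0.008 -0.006 0.003 -0.02 0.2; -0.026 -0.096 0.008 -0.006 0.003 -0.02 0.2",
)

```text
time_s: 38.15
ee_pos: [403.0, 334.9, 240.4]
ee_rot: [[0.979, 0.204, -0.002], [0.204, -0.979, 0.003], [-0.001, -0.003, -1.0]]
force: [0.4, 0.7, 0.3]
opening: 51.1
grip_force: 0.0
```

Run:
```python
from h import *
o=arm.get_obs(); print(o["time_s"],o["ee_pos"],o["opening"])
c=arm.get_calibration("wrist"); w=arm.snapshot("wrist")[:,:,::-1]; cv2.imwrite("pics/raw_w7.png",w)
u=proj("wrist",[403.3,335.5,110.5],c); print("knob pred",u)
x,y=map(int,u.round()); hsv=cv2.cvtColor(w,cv2.COLOR_BGR2HSV); m=((hsv[:,:,0]>18)&(hsv[:,:,0]<32)&(hsv[:,:,1]>120)).astype(np.uint8); m[:y-40]=0;m[y+40:]=0;m[:,:x-40]=0;m[:,x+40:]=0
n,l,s,ce=cv2.connectedComponentsWithStats(m); print([(s[i].tolist(),ce[i].round(0)) for i in range(1,n) if s[i,4]>60])
a=np.radians(11.7);yy=np.array([np.sin(a),-np.cos(a),0]);z=np.array([0,0,-1.]);R=np.c_[np.cross(yy,z),yy,z]
print(go([403.3,335.5,161.5],R))
# count walnuts seen in the box by circles
t=arm.snapshot("top")[:,:,::-1]; cv2.imwrite("pics/raw_top7.png",t)
```

```text
38.15 [402.965  334.9411 240.3867] 51.135089275240425
knob pred [273.4114 223.7317]
[([254, 202, 34, 27, 302], array([268., 214.])), ([266, 214, 26, 24, 173], array([282., 227.]))]
[ 0.0019 -0.0019  0.3957 -0.0011  0.0003  0.0002]
```

The knob blob is centred at about (273,220), against a predicted (273,224). Grip and slide shut.

Request:
send_rows(
  steps="0 0 0.1 0 0 0 0.2; 0.002 -0.002 0.25 0 0 0 0.2; 0.002 -0.002 0.36 0 0 0 0.2; 0.002 -0.002 0.396 0 0 0 0.2; 0.002 -0.002 0.396 0 0 0 -0.6; 0.002 -0.002 0.396 0 0 0 -0.6; 0.002 -0.002 0.396 0 0 0 -0.6; 0.002 -0.002 0.396 0 0 0 -0.6",
  grip_force=40,
)

```text
time_s: 39.05
ee_pos: [403.8, 335.8, 162.8]
ee_rot: [[0.979, 0.205, 0.0], [0.205, -0.979, 0.003], [0.001, -0.003, -1.0]]
force: [2.6, -4.2, 0.3]
opening: 26.1
grip_force: 39.9
```

Request:
send_rows(
  steps="0.03 0 0 0 0 0 -0.6; 0.09 0 0 0 0 0 -0.6; 0.15 0 0 0 0 0 -0.6; 0.21 0 0 0 0 0 -0.6; 0.27 0 0 0 0 0 -0.6; 0.33 0 0 0 0 0 -0.6; 0.39 0 0 0 0 0 -0.6; 0.45 0 0 0 0 0 -0.6; 0.51 0 0 0 0 0 -0.6; 0.56 0 0 0 0 0 -0.6; 0.59 0 0 0 0 0 -0.6; 0.6 0 0 0 0 0 -0.6",
)

```text
time_s: 40.25
ee_pos: [521.6, 360.4, 162.8]
ee_rot: [[0.979, 0.204, 0.0], [0.204, -0.979, 0.003], [0.001, -0.003, -1.0]]
force: [-0.5, -4.7, 4.3]
opening: 26.1
grip_force: 40.3
```

Request:
send_rows(
  steps="0.01 0 0 0 0 0 -0.6; 0.02 0 0 0 0 0 -0.6; 0.03 0 0 0 0 0 -0.6; 0.035 0 0 0 0 0 -0.6; 0.035 0 0 0 0 0 -0.6",
)

```text
time_s: 40.75
ee_pos: [526.4, 361.4, 162.8]
ee_rot: [[0.979, 0.205, -0.003], [0.205, -0.979, 0.002], [-0.003, -0.003, -1.0]]
force: [-6.9, -6.9, 7.3]
opening: 25.9
grip_force: 40.6
```

Request:
send_rows(
  steps="0.006 0 0 0 0 0 -0.6; 0.012 0 0 0 0 0 -0.6; 0.016 0 0 0 0 0 -0.6; 0.016 0 0 0 0 0 -0.6",
)

```text
time_s: 41.15
ee_pos: [526.9, 361.6, 162.7]
ee_rot: [[0.979, 0.205, -0.009], [0.205, -0.979, 0.0], [-0.008, -0.002, -1.0]]
force: [-17.1, -7.3, 14.3]
opening: 25.9
grip_force: 41.2
```

At the end stop: 125.6 mm travelled and the force is rising. Release and rise.

Request:
send_rows(
  steps="-0.008 0 0 0 0 0 -0.6; -0.012 0 0 0 0 0 -0.4; -0.012 0 0 0 0 0 0.2; -0.012 0 0 0 0 0 0.2; -0.012 0 0 0 0 0 0.2; -0.012 0 -0.1 0 0 0 0.2; -0.012 0 -0.3 0 0 0 0.2; -0.012 0 -0.5 0 0 0 0.2; -0.3 0 -0.6 0 0 0 0.2; -0.5 0 -0.65 0 0 0 0.2; -0.6 0 -0.65 0 0 0 0.2; -0.6 0 -0.65 0 0 0 0.2",
)

```text
time_s: 42.35
ee_pos: [411.3, 338.1, 293.6]
ee_rot: [[0.978, 0.207, 0.001], [0.207, -0.978, 0.007], [0.002, -0.007, -1.0]]
force: [-0.6, -0.3, 0.3]
opening: 51.1
grip_force: 0.0
```

Run:
```python
from h import *
o=arm.get_obs(); print(o["time_s"],o["ee_pos"],o["force"])
c=arm.get_calibration("wrist"); w=arm.snapshot("wrist")[:,:,::-1]; cv2.imwrite("pics/raw_w8.png",w)
t=arm.snapshot("top")[:,:,::-1]; cv2.imwrite("pics/raw_top8.png",t)
e=np.array([.9792,.2028,0]);C=np.array([480.8,351.6,0])
u=proj("wrist",C+45*e+[0,0,110.5],c); print("knob shut pred",u)
x,y=map(int,u.round()); hsv=cv2.cvtColor(w,cv2.COLOR_BGR2HSV); m=((hsv[:,:,0]>18)&(hsv[:,:,0]<32)&(hsv[:,:,1]>120)).astype(np.uint8); M=np.zeros_like(m);M[max(y-30,0):y+30,max(x-30,0):x+30]=1;m&=M
n,l,s,ce=cv2.connectedComponentsWithStats(m)
for i in range(1,n):
    if s[i,4]>40: print(s[i].tolist(),ce[i].round(0),ray("wrist",ce[i],110.5,c))
# gap between lid's edge and +x wall in top view along the centre line
for x in range(60,108,3):
    q=proj("top",C+x*e+[0,0,83 if x<94 else 92]).round().astype(int); print(x,t[q[1],q[0]][::-1],end="; ")
o0=cv2.imread("pics/raw_top.png"); d=(np.abs(t.astype(int)-o0).max(2)>45).astype(np.uint8); d[:150]=0
n,l,s,ce=cv2.connectedComponentsWithStats(d);print()
for i in range(1,n):
    if s[i,4]>8 and s[i,1]<325: print("diff",s[i],ce[i].round(0))
```

```text
42.35 [411.2964 338.112  293.6206] [-0.5827 -0.293   0.2627]
knob shut pred [277.6108  49.4579]
[260, 32, 35, 38, 904] [276.  50.] [524.3087 361.5608 110.5   ]
60 [132  97  45]; 63 [118  78  39]; 66 [130  78  45]; 69 [135  80  47]; 72 [134  80  46]; 75 [134  80  46]; 78 [132  79  45]; 81 [132  79  45]; 84 [140  84  48]; 87 [140  83  47]; 90 [138  83  47]; 93 [130  79  46]; 96 [110  75  46]; 99 [158 122  80]; 102 [194 158 105]; 105 [197 168 128]; 
diff [  66  175   39   37 1139] [ 85. 193.]
diff [    0   180   194   240 14252] [ 93. 313.]
diff [145 189  37   7 207] [163. 192.]
diff [156 199  11  16 104] [161. 206.]
diff [209 223  31  35 702] [224. 238.]
diff [ 135  228   71   59 2058] [170. 256.]
diff [ 78 264   8   5  19] [ 82. 266.]
diff [105 264   6   4  15] [107. 266.]
diff [121 270  18   5  51] [131. 272.]
diff [ 87 272   6   8  22] [ 89. 276.]
diff [379 278  32  36 526] [394. 292.]
diff [  0 285   4   6  18] [  1. 287.]
diff [ 91 284   8   9  21] [ 95. 288.]
diff [ 99 292  15  21  89] [106. 303.]
diff [  0 319  66  38 297] [ 33. 337.]
diff [114 319   4   5  12] [115. 321.]
```

The lid is shut: the knob is where it should be and brown runs right up to the +x wall. Nothing else has moved, and the robot touches nothing.

```bash
python3 -c "
from station import arm
print(arm.hand_in())"
```

```text
the job is handed in; nothing more can be done
None
```

I handed the job in at about 42 s, with the cup emptied into the box, stood upright on the rack clear of the mug, and the lid shut; two or three walnuts needed a second pour, and I saw none spilled but could not count all six in the box.

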